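# Cover on the bench box, held home under the lip

## Robot

A 6-joint arm with a two-finger parallel gripper is mounted at the origin on the work surface. World frame = base frame: x ahead of the robot, y to its left, z up, the work surface at z = 0. Lengths are in m, angles in rad, forces in N, time in s.
With the tool pointing down it reaches from about 0.25 to 0.8 m from the base axis. Payload 3.9 kg.
Tool frame: the origin (TCP) lies between the finger pads; the fingertips stand 14 mm ahead of it and the grasp point (between the pads) lies 5 mm behind it; x points along the fingers, y is the direction in which the jaws open and shut, and the axes are right-handed (so a half turn about x gives the same grasp; the last joint's range is limited). The gripper opens to 85 mm and grips with 20 to 120 N. Pads are 22 mm wide; open, the fingers measure 114 mm over their backs; the gripper's body (76 mm by 85 mm) begins 54 mm behind the grasp point. The pads swing forward as they close: fully open they stand 13 mm farther back than shut.
Start: joints at [-1.255, 0.26, -0.138, 1.173, 0, 1.571], TCP at [0.163, -0.499, 0.206] pointing down, gripper open.
Joint ranges: [-2.78, 2.78], [-0.83, 1.72], [-1.28, 1.37], [-1.9, 2.12], [-1.57, 1.48], [-3.14, 3.14]. Speed limits (rad/s): [2.57, 2.57, 3.14, 3.14, 3.14, 3.14].

## Interface

Orientations are given as a unit quaternion [w, x, y, z].
In Python, from cell import arm gives the robot as it stands. The module is installed in compiled form; this text tells all that it offers.
- The arm moves only by the tool step_arm, never from a script. Its argument "plan" is a list of rows, each an object of numbers: "tx", "ty", "tz": the shift along the tool's x, y, z in mm; "ax", "ay", "az": the turn, a rotation vector about the tool's x, y, z in degrees; "fingers": the opening, from -1 (shut) to 1 (fully open). A call has 1 to 10 rows; each row shifts and turns the pose as measured when the row begins, along the tool's axes as they then stand; what a row does not reach is not made up. A row lasts 1/10 s, in which the tool goes at most 50 mm and 8.59 degrees, less where a joint would pass 70% of its speed; a pose out of reach is approached as far as the arm can. A call with a gripper value outside its range is refused whole. The fingers move at their own pace and stop on an object; the grip force is fixed at half the most. Time passes only in rows, so rows that do not move let the fingers close. It gives the time, the measured TCP pose, the force and the opening at its end, in the units of the state.
- arm.sense(): the state, without advancing time (a new reading comes with each control period).
- arm.capture(name): name is "scene" or "top" or "wrist"; returns the picture (480x640x3 uint8, red, green, blue); there is no depth.
- arm.calibration(name): a dict with "fx", "fy", "cx", "cy" (pixels), "rvec" (rotation vector, rad) and "tvec" (3), from world to camera coordinates, as OpenCV has them; the wrist camera has in their place "hand_eye" (4x4, takes a point from camera to tool coordinates, whose origin is the TCP and whose axes are the tool frame's). Camera axes: x right, y down, z forward; pixel columns grow to the right and rows downward; lengths in m; the calibration is good to about 2 mm. A picture is of the moment at which its call begins: read the wrist's pose just before it. calibration takes no time and is no camera call.
- arm.close_job(): hands the job in, once; it reports no verdict.
Trained networks look in the newest picture that a camera, given by its name, has taken for a name from the list of things; names that differ only in an ending like _2 or _b are one class to them, and where a whole thing is asked for, a point or a joint stands for the part that bears it (a point fixed in the world has none). Each returns a list of dicts, best first, with "conf" (0 to 1); they miss things now and then, are a little off and sometimes report something else, mostly with a low value. They report only what shows in the picture. A call takes as long as a camera call. They do not tell look-alikes from the thing itself.
- arm.cut_out(camera, name): "region" (480x640 bool, what is visible of it) and "at" ([column, row] in pixels, amid what is visible of it).
The state is a dict: "clock": time; "joints": joint angles; "joint_velocities": joint speeds; "tau": joint torques, N m; "tool_pos": TCP position; "tool_rot": TCP orientation; "contact_force": force on the tool from outside, world axes, zero at the start; "ft_torque": the same for the moment, N m; "gripper_width": finger opening in m.
Only numpy, scipy, OpenCV 4.12 (cv2) and the standard library are available. Lean on these libraries where they do the work, as an engineer would, in place of code of your own. Each camera call takes 0.05 s, during which the arm holds its last target.

## Task

Lay the loose wooden cover level on the rim of the plywood box, between its side strips and just clear of the metal lip. Then slide it under the lip, pushing in the sprung catch hidden there until the cover meets the wall behind it and its front edge is flush with the box, firmly but without forcing it, and stay there: finish while still holding the cover pressed home by hand, so that I can drive the screws. Leave the other tools and timber where they lie.

Things in the scene. Friction and masses are not known exactly. Their poses are not given: they have to be found in the camera images.
- cover: Loose flat wooden cover, 150 x 150 mm, 9 mm thick, about 0.2 kg, lying on the bench handle up. Origin at the centre of its underside, z up. On the middle of its top stands a dark wooden bar handle, 16 mm thick along the cover's x, 70 mm long along its y, reaching from 9 to 45 mm above the underside. Either x edge may go under the lip.
- box: Open plywood box screwed to the bench; its opening is 85 mm up. Origin on the bench, at the centre of the area to cover; z up, x from the label on its front face (x = -75 mm) to the stop wall (x = 75 to 93, 110 mm high). Level rim on front and side walls, 174 mm wide outside. On both side rims dark strips rise 6 mm, 158 mm apart inside: 4 mm of play each side of the cover.
- home (a point): Point 85 mm above the box's origin, at rim height, axes as the box's: the cover's origin is here when the cover is fully home, its back edge against the stop wall and its front edge flush with the box's front face.
- lip (a point): Middle of the free lower edge of the aluminium lip that juts from the stop wall towards the front, as wide as the box: 53 mm along x from the box's origin and 98 mm up; axes as the box's. The lip is 4 mm thick, 12 mm next to the wall. The 9 mm cover slides into the 13 mm gap between rim and lip.
- catch (a joint): Travel of the orange sprung catch, 44 mm wide, in the middle of the stop wall under the lip, level with the cover's edge. 0 = out: its face stands 8 mm before the wall (67 mm along the box's x). Grows as pushed towards +x of the box; 0.008 m = flush with the wall, cover home. The spring takes about 3 N to start, 7 N when flush, and pushes the cover back if let go.
- plane: Bystander: metal hand plane with wooden handles, 220 x 58 mm, 85 mm high, near the far edge. Origin at the centre of its underside.
- mallet: Bystander: wooden mallet lying down, 285 mm long, 60 mm high, near the far edge. Origin on its underside near the middle of its length.
- chisel: Bystander: chisel with grey handle lying between the box and the cover, 230 mm long, 24 mm wide, 22 mm high. Origin on its underside near mid length, blade to its +x.
- jar: Bystander: closed glass jar, 64 mm across, 85 mm high. Origin at the centre of its underside.
- offcut: Bystander: pale wood offcut, 70 x 110 x 30 mm high, towards the left. Origin at the centre of its underside.
- batten: Bystander: wooden batten, 220 x 30 x 22 mm high, towards the right. Origin at the centre of its underside.
There are look-alikes about, which are no part of the job. What is shaped like the cover but red or turquoise is not meant.

How it is judged:
By the outcome, as a careful person would: the job done as asked, in the order asked, and still so for the second after the job is handed in, while the arm keeps its last pose, push and grip.
It also fails if it takes over 48 s, if anything falls off the work surface, if the arm or the gripper's body presses on something with over 40 N, if the wrist force passes 120 N, or if a joint passes its speed limit or range.

## Working session

There is one attempt and no reset: what is moved stays moved. The work goes in short steps, Python scripts to look and compute and a tool call to move; the robot and the scene stay as the last step left them, time stands still between calls to the robot, and variables do not carry over. Pictures are saved under pics/ and viewed, and the job is handed in when it is done.

Besides the shell and the picture viewer there is one more tool, called after "Call:" as name([rows], argument=value, ...), one row to a line, values as JSON. step_arm: Moves the arm, as the interface text tells. Its arguments: {"type":"object","properties":{"plan":{"type":"array"}},"required":["plan"]}

```bash
mkdir -p pics
cat > h.py <<'E'
import numpy as np, cv2
from cell import arm
from scipy.spatial.transform import Rotation as R
def save(n,f): 
    im=arm.capture(n); cv2.imwrite('pics/'+f,im[:,:,::-1]); return im
def cam(n):
    c=arm.calibration(n); K=np.array([[c['fx'],0,c['cx']],[0,c['fy'],c['cy']],[0,0,1]])
    if 'rvec' in c: return K,cv2.Rodrigues(np.array(c['rvec'],float))[0],np.array(c['tvec'],float)
    s=arm.sense(); q=s['tool_rot']; T=np.eye(4); T[:3,:3]=R.from_quat([q[1],q[2],q[3],q[0]]).as_matrix(); T[:3,3]=s['tool_pos']
    M=np.linalg.inv(T@np.array(c['hand_eye'])); return K,M[:3,:3],M[:3,3]
def ray(n,uv,z):
    K,Rm,t=cam(n); o=-Rm.T@t; d=Rm.T@np.linalg.inv(K)@np.array([uv[0],uv[1],1.]); return o+d*(z-o[2])/d[2]
def proj(n,P):
    K,Rm,t=cam(n); p=(K@(Rm@np.atleast_2d(P).T+t[:,None])).T; return p[:,:2]/p[:,2:]
E
python3 - <<'E'
from h import *
save('scene','s1.png');save('top','t1.png')
for n in('top','scene'):
  for k in('cover','box','lip','chisel','jar','batten','offcut','mallet','plane'):
    for r in arm.cut_out(n,k): print(n,k,round(r['conf'],2),np.round(r['at']),r['region'].sum(),np.round(ray(n,r['at'],0),3))
s=arm.sense();print(s)
E
```

```text
top cover 0.91 [402. 249.] 2742 [ 0.509 -0.234  0.   ]
top cover 0.66 [251. 329.] 2911 [0.276 0.199 0.   ]
top cover 0.57 [414. 326.] 2851 [ 0.287 -0.265  0.   ]
top box 0.81 [260. 243.] 4165 [0.523 0.177 0.   ]
top lip 0.67 [259. 241.] 4145 [0.528 0.182 0.   ]
top lip 0.66 [389. 168.] 1594 [ 0.744 -0.196  0.   ]
top chisel 0.92 [319. 239.] 426 [0.534 0.008 0.   ]
top batten 0.58 [468. 260.] 975 [ 0.476 -0.421  0.   ]
top offcut 0.97 [161. 231.] 1019 [0.555 0.465 0.   ]
top mallet 0.81 [226. 166.] 1668 [0.749 0.282 0.   ]
top plane 0.58 [388. 167.] 1637 [ 0.747 -0.194  0.   ]
scene cover 0.93 [141. 317.] 4153 [ 0.287 -0.267 -0.   ]
scene cover 0.9 [238. 350.] 4794 [ 0.516 -0.23   0.   ]
scene cover 0.74 [257. 191.] 2211 [0.277 0.197 0.   ]
scene cover 0.25 [336. 216.] 5960 [0.504 0.214 0.   ]
scene box 0.84 [335. 216.] 6123 [0.502 0.216 0.   ]
scene lip 0.9 [338. 216.] 6074 [0.51  0.217 0.   ]
scene chisel 0.83 [306. 276.] 899 [ 0.539  0.007 -0.   ]
scene chisel 0.6 [237. 347.] 4754 [ 0.51  -0.226  0.   ]
scene chisel 0.55 [343. 390.] 3440 [ 0.744 -0.203  0.   ]
scene jar 0.95 [385. 
[... 342 characters left out ...]
8 [0.732 0.028 0.   ]
{'clock': 1.0, 'joints': array([-1.25502011e+00,  2.59987367e-01, -1.38072433e-01,  1.17269915e+00,
        2.65515278e-05,  1.57081602e+00]), 'joint_velocities': array([-0.00028662,  0.00069719, -0.00059064, -0.00264425,  0.00082631,
        0.00182435]), 'tau': array([ 1.20305058e-04, -4.05614090e+01,  2.54243231e+01,  7.38218660e-04,
        2.61441011e-05, -2.35112111e-06]), 'tool_pos': array([ 0.16305182, -0.4990451 ,  0.2064214 ]), 'tool_rot': array([ 0.11118517,  0.69832391,  0.11116202, -0.69830121]), 'contact_force': array([-1.52851639,  0.467578  ,  0.73618334]), 'ft_torque': array([ 0.04808362, -0.02613719, -0.03059237]), 'gripper_width': 0.08540872607977493}
```

View pics/s1.png

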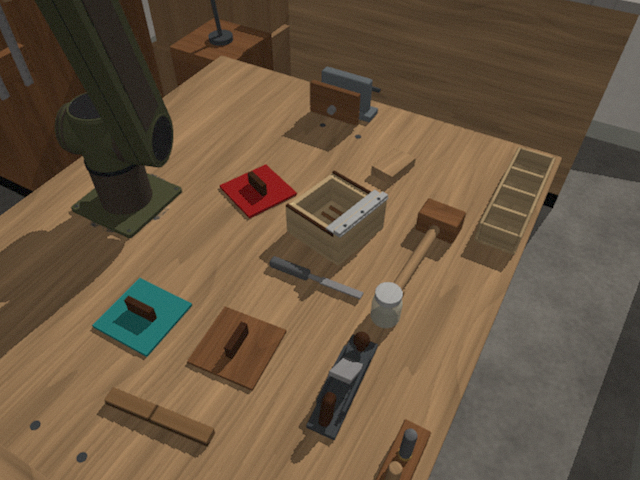

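View pics/t1.png

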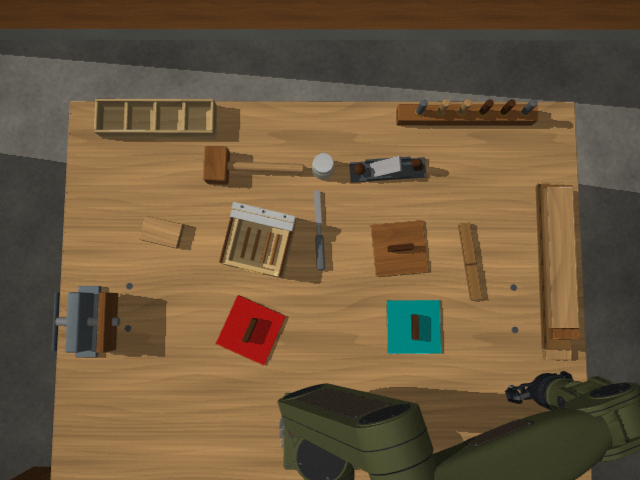

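Run:
```python
from h import *
im=cv2.imread('pics/t1.png')
cv2.imwrite('pics/t1box.png',cv2.resize(im[190:290,205:345],None,fx=5,fy=5,interpolation=cv2.INTER_CUBIC))
for r in arm.cut_out('top','cover'):
  if abs(r['at'][0]-402)<10:
    c=max(cv2.findContours(r['region'].astype('u1'),0,2)[0],key=cv2.contourArea)
    b=cv2.boxPoints(cv2.minAreaRect(c)); P=np.array([ray('top',p,.009) for p in b]);print(P.round(3),P.mean(0))
    for i in range(4): d=P[(i+1)%4]-P[i];print(np.linalg.norm(d),np.degrees(np.arctan2(d[1],d[0])))
s=arm.sense();q=s['tool_rot'];print(R.from_quat([q[1],q[2],q[3],q[0]]).as_matrix().round(3)); print(arm.calibration('wrist'), proj('top',[0.51,.18,.085]))
```

```text
[[ 0.579 -0.139  0.009]
 [ 0.594 -0.292  0.009]
 [ 0.442 -0.304  0.009]
 [ 0.427 -0.153  0.009]] [ 0.51054622 -0.22190254  0.009     ]
0.15334638474662438 -84.20237575243075
0.15301320732059664 -175.39845186925845
0.1518369075496636 95.76707103715788
0.1529081792025415 5.166420647057153
[[-0.     0.311 -0.951]
 [-0.    -0.951 -0.311]
 [-1.     0.     0.   ]]
{'fx': 383.9054156090926, 'fy': 383.9054156090926, 'cx': 323.3168747327615, 'cy': 238.53287914499435, 'hand_eye': array([[ 3.24419276e-04, -3.15944730e-01,  9.48777541e-01,
        -1.68668331e-01],
       [ 9.99999848e-01, -3.20388243e-04, -4.48623819e-04,
        -2.44976913e-04],
       [ 4.45717500e-04,  9.48777543e-01,  3.15944578e-01,
        -8.04032670e-02],
       [ 0.00000000e+00,  0.00000000e+00,  0.00000000e+00,
         1.00000000e+00]])} [[255.95670877 244.38228378]]
```

View pics/t1box.png

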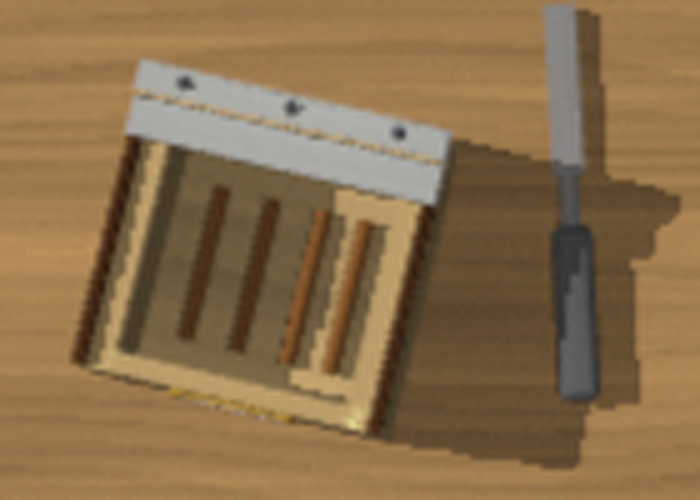

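```bash
cat >> h.py <<'E'
def Tm():
    s=arm.sense(); q=s['tool_rot']; return R.from_quat([q[1],q[2],q[3],q[0]]).as_matrix(),np.array(s['tool_pos'])
def target(yaw):
    y=np.array([np.cos(yaw),np.sin(yaw),0]); x=np.array([0,0,-1.]); return np.column_stack([x,y,np.cross(x,y)])
def plan(pos,yawdeg,n,f=None,smooth=False):
    R0,p0=Tm(); R1=target(np.radians(yawdeg)); rv=R.from_matrix(R0.T@R1).as_rotvec()
    rows=[]
    for i in range(n):
        Rc=R0@R.from_rotvec(rv*i/n).as_matrix()
        d=Rc.T@(np.array(pos)-p0)/n*1000; a=np.degrees(rv)/n
        rows.append({k:float(round(v,1)) for k,v in zip(('tx','ty','tz','ax','ay','az'),(*d,*a)) if abs(v)>=.05}|({} if f is None else {'fingers':f}))
    import json;print(json.dumps(rows)); print('from',p0.round(4),'yaw',np.degrees(np.arctan2(R0[1,1],R0[0,1])).round(2),'clock',arm.sense()['clock'])
E
python3 - <<'E'
from h import *
o=np.array([205,190]); f=lambda x,y:o+(np.array([x,y])+.5)/5-.5
pts={'FL':(f(75,362),.088),'FR':(f(380,437),.088),'BL':(f(143,58),.11),'BR':(f(452,130),.11),'LL':(f(125,133),.1),'LR':(f(435,205),.1)}
W={k:ray('top',*v) for k,v in pts.items()}
for k in W: print(k,W[k].round(4))
g=lambda a,b:(np.linalg.norm(W[b]-W[a]),np.degrees(np.arctan2(*(W[b]-W[a])[[1,0]])))
for a,b in('FL FR','BL BR','LL LR','FL BL','FR BR'.split()) if 0 else [x.split() for x in('FL FR','BL BR','LL LR','FL BL','FR BR')]: print(a,b,g(a,b))
plan((.51,-.225,.21),5,9,1)
E
```

```text
FL [0.4608 0.2782 0.088 ]
FR [0.4208 0.111  0.088 ]
BL [0.6253 0.2413 0.11  ]
BR [0.5866 0.0726 0.11  ]
LL [0.5855 0.2518 0.1   ]
LR [0.5468 0.0819 0.1   ]
FL FR (np.float64(0.17183348137401452), np.float64(-103.44397138752497))
BL BR (np.float64(0.17312394163675762), np.float64(-102.92829672828874))
LL LR (np.float64(0.1742659520097127), np.float64(-102.84295665716097))
FL BL (np.float64(0.17003316308467026), np.float64(-12.614750297028465))
FR BR (np.float64(0.17156470399562487), np.float64(-13.054491388555205))
[{"tx": -0.4, "ty": -17.0, "tz": -46.1, "ax": -8.5, "fingers": 1}, {"tx": -0.4, "ty": -9.9, "tz": -48.1, "ax": -8.5, "fingers": 1}, {"tx": -0.4, "ty": -2.7, "tz": -49.1, "ax": -8.5, "fingers": 1}, {"tx": -0.4, "ty": 4.6, "tz": -48.9, "ax": -8.5, "fingers": 1}, {"tx": -0.4, "ty": 11.9, "tz": -47.7, "ax": -8.5, "fingers": 1}, {"tx": -0.4, "ty": 18.8, "tz": -45.4, "ax": -8.5, "fingers": 1}, {"tx": -0.4, "ty": 25.3, "tz": -42.1, "ax": -8.5, "fingers": 1}, {"tx": -0.4, "ty": 31.3, "tz": -37.8, "ax": -8.5, "fingers": 1}, {"tx": -0.4, "ty": 36.6, "tz": -32.8, "ax": -8.5, "fingers": 1}]
from [ 0.163  -0.499   0.2064] yaw -71.91 clock 1.05
```

Call:
step_arm([
  {"tx":0,"ty":-17,"tz":-46,"ax":-8.5,"fingers":1},
  {"tx":0,"ty":-10,"tz":-48,"ax":-8.5},
  {"tx":0,"ty":-3,"tz":-49,"ax":-8.5},
  {"tx":0,"ty":5,"tz":-49,"ax":-8.5},
  {"tx":0,"ty":12,"tz":-48,"ax":-8.5},
  {"tx":0,"ty":19,"tz":-45,"ax":-8.5},
  {"tx":0,"ty":25,"tz":-42,"ax":-8.5},
  {"tx":0,"ty":31,"tz":-38,"ax":-8.5},
  {"tx":0,"ty":37,"tz":-33,"ax":-8.5},
])

```text
invalid input at $.plan[0]: expected keys tx, ty, tz, ax, ay, az, fingers
```

Run:
```python
from h import *
plan((.51,-.225,.21),5,3)
save('wrist','w1.png')
for r in arm.cut_out('wrist','cover'): print(r['conf'],r['at'],r['region'].sum(),ray('wrist',r['at'],.009))
```

```text
[{"tx": -1.2, "ty": -50.9, "tz": -138.3, "ax": -25.6}, {"tx": -1.2, "ty": 13.9, "tz": -146.7, "ax": -25.6}, {"tx": -1.2, "ty": 76.0, "tz": -126.2, "ax": -25.6}]
from [ 0.163  -0.499   0.2064] yaw -71.91 clock 1.05
0.77 [107.7, 30.8] 11818 [ 0.24377969 -0.27908744  0.009     ]
```

View pics/w1.png

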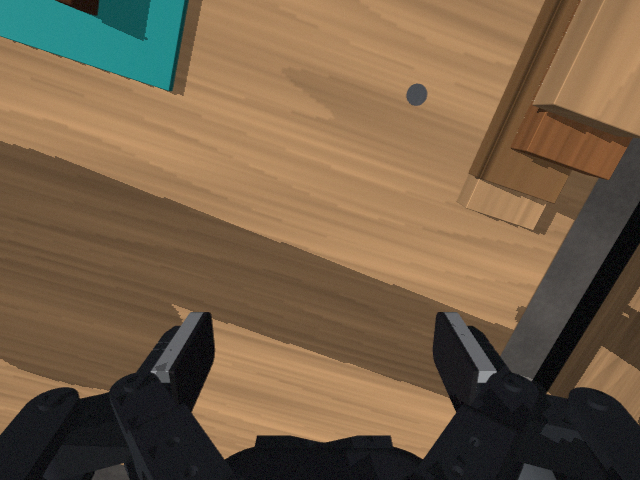

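The arm did not move: all keys are required in each row. The wrist view only shows the turquoise decoy at the top left.

Call:
step_arm([
  {"tx":0,"ty":-17,"tz":-46,"ax":-8.5,"ay":0,"az":0,"fingers":1},
  {"tx":0,"ty":-10,"tz":-48,"ax":-8.5,"ay":0,"az":0,"fingers":1},
  {"tx":0,"ty":-3,"tz":-49,"ax":-8.5,"ay":0,"az":0,"fingers":1},
  {"tx":0,"ty":5,"tz":-49,"ax":-8.5,"ay":0,"az":0,"fingers":1},
  {"tx":0,"ty":12,"tz":-48,"ax":-8.5,"ay":0,"az":0,"fingers":1},
  {"tx":0,"ty":19,"tz":-45,"ax":-8.5,"ay":0,"az":0,"fingers":1},
  {"tx":0,"ty":25,"tz":-42,"ax":-8.5,"ay":0,"az":0,"fingers":1},
  {"tx":0,"ty":31,"tz":-38,"ax":-8.5,"ay":0,"az":0,"fingers":1},
  {"tx":0,"ty":37,"tz":-33,"ax":-8.5,"ay":0,"az":0,"fingers":1},
])

```text
clock: 2.05
tool_pos: [0.5124, -0.222, 0.2065]
tool_rot: [0.525, 0.475, 0.521, -0.477]
contact_force: [1.1, -1.4, 0.5]
gripper_width: 0.0855
```

```bash
sed -i "s/if abs(v)>=.05}|({} if f is None else {'fingers':f})/}|{'fingers':1 if f is None else f}/" h.py
python3 - <<'E'
from h import *
plan((.51,-.225,.21),5,3)
save('wrist','w2.png')
for r in arm.cut_out('wrist','cover'): 
    print(r['conf'],r['at'],r['region'].sum(),ray('wrist',r['at'],.009))
E
```

```text
[{"tx": -1.2, "ty": -0.9, "tz": 0.9, "ax": 0.1, "ay": 0.1, "az": -0.0, "fingers": 1}, {"tx": -1.2, "ty": -0.9, "tz": 0.9, "ax": 0.1, "ay": 0.1, "az": -0.0, "fingers": 1}, {"tx": -1.2, "ty": -0.9, "tz": 0.9, "ax": 0.1, "ay": 0.1, "az": -0.0, "fingers": 1}]
from [ 0.5124 -0.222   0.2065] yaw 5.43 clock 2.05
0.7 [326.2, 191.8] 23326 [ 0.5178837  -0.21357118  0.009     ]
0.61 [92.7, 211.4] 23041 [ 0.29244887 -0.25475997  0.009     ]
```

View pics/w2.png

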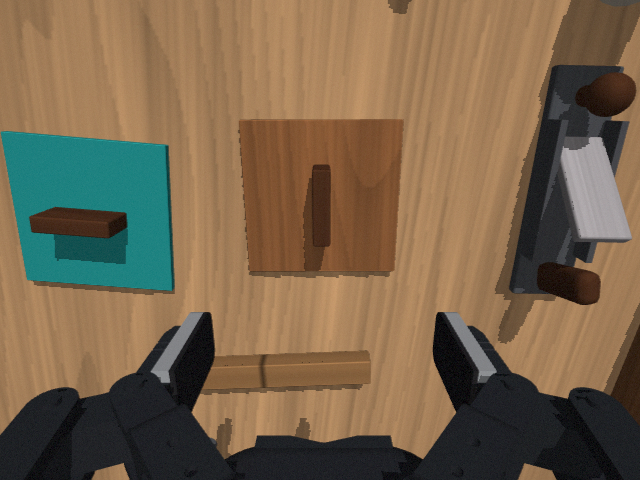

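```bash
cat > fit.py <<'E'
from h import *
from scipy.optimize import least_squares
def fitpts(n,uv,P,z,x0):
    uv=np.array(uv,float)
    P=np.array(P,float)
    def w(v): c,s=np.cos(v[2]),np.sin(v[2]); return np.column_stack([v[0]+c*P[:,0]-s*P[:,1],v[1]+s*P[:,0]+c*P[:,1],P[:,2]+z])
    K,Rm,t=cam(n)
    def f(v):
        p=(K@(Rm@w(v).T+t[:,None])).T; return (p[:,:2]/p[:,2:]-uv).ravel()
    r=least_squares(f,x0); return r.x, r.fun.reshape(-1,2)
E
python3 - <<'E'
from fit import *
im=cv2.imread('pics/w2.png')
cv2.imwrite('pics/w2c.png',cv2.resize(im[100:300,220:420],None,fx=3,fy=3,interpolation=cv2.INTER_CUBIC))
h=.075;uv=[(239,120),(403,120),(394,275),(248.5,271)]
P=[(-h,-h,.009),(h,-h,.009),(h,h,.009),(-h,h,.009)]
x,e=fitpts('wrist',uv,P,0,[.51,-.22,.09]);print(x[:2].round(4),np.degrees(x[2]),e.round(1))
c,s=np.cos(x[2]),np.sin(x[2])
hd=np.array([(sx*.008,sy*.035,zz) for sx in(-1,1) for sy in(-1,1) for zz in (.009,.045)])
W=np.column_stack([x[0]+c*hd[:,0]-s*hd[:,1],x[1]+s*hd[:,0]+c*hd[:,1],hd[:,2]]);print(proj('wrist',W).round(0))
E
```

```text
[ 0.5146 -0.2422] -10.270826370420247 [[  -8.7  148.3]
 [ -34.2  183.4]
 [  23.8 -107.8]
 [  14.5 -149. ]]
[[303. 250.]
 [301. 263.]
 [322. 184.]
 [322. 192.]
 [318. 254.]
 [318. 268.]
 [338. 188.]
 [340. 197.]]
```

View pics/w2c.png

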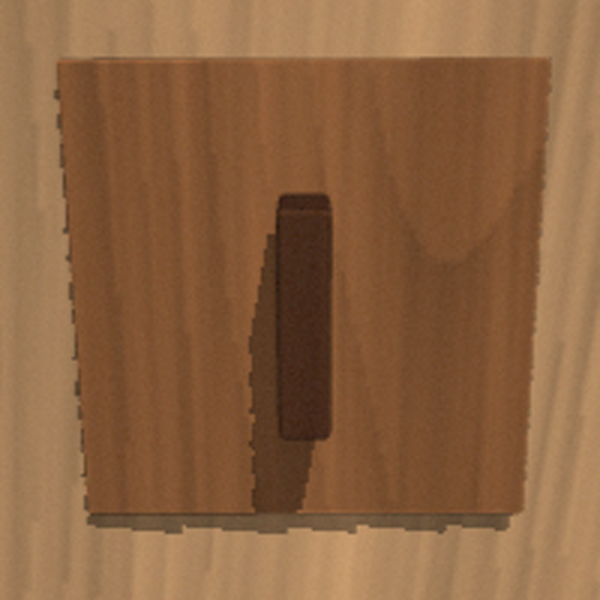

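Run:
```python
from fit import *
h=.075;uv=[(239,119.3),(403.7,119.3),(394.3,271),(249.7,271)]
P=[(-h,h,.009),(h,h,.009),(h,-h,.009),(-h,-h,.009)]
x,e=fitpts('wrist',uv,P,0,[.51,-.22,.09]);print(x[:2].round(4),np.degrees(x[2]),e.round(1).tolist())
c,s=np.cos(x[2]),np.sin(x[2])
hd=np.array([(sx*.008,sy*.035,zz) for sx in(-1,1) for sy in(-1,1) for zz in (.045,)])
W=np.column_stack([x[0]+c*hd[:,0]-s*hd[:,1],x[1]+s*hd[:,0]+c*hd[:,1],hd[:,2]]);print(proj('wrist',W).round(0).tolist())
plan((x[0],x[1],.035),np.degrees(x[2]),4)
```

```text
[ 0.5144 -0.2221] 5.600563054697807 [[-0.0, 0.1], [0.3, -0.1], [0.1, -0.1], [-0.4, 0.3]]
[[313.0, 247.0], [312.0, 169.0], [331.0, 247.0], [331.0, 169.0]]
[{"tx": 42.8, "ty": -0.6, "tz": 0.3, "ax": -0.0, "ay": 0.1, "az": -0.1, "fingers": 1}, {"tx": 42.8, "ty": -0.5, "tz": 0.4, "ax": -0.0, "ay": 0.1, "az": -0.1, "fingers": 1}, {"tx": 42.8, "ty": -0.5, "tz": 0.4, "ax": -0.0, "ay": 0.1, "az": -0.1, "fingers": 1}, {"tx": 42.8, "ty": -0.4, "tz": 0.5, "ax": -0.0, "ay": 0.1, "az": -0.1, "fingers": 1}]
from [ 0.5157 -0.2198  0.206 ] yaw 5.57 clock 2.15
```

Run:
```python
from fit import *
p=Tm(); print(p[1])
K,Rm,t=cam('wrist')
im=save('wrist','w3.png')
# region-based corners via brown segmentation of edges: draw old prediction instead
h=.075
g=cv2.cvtColor(im,cv2.COLOR_RGB2GRAY)
for c in [(.5144,-.2221),(.5111,-.2243)]:
    a=np.radians(5.6);P=np.array([(-h,h),(h,h),(h,-h),(-h,-h)])@np.array([[np.cos(a),np.sin(a)],[-np.sin(a),np.cos(a)]])+c
    uv=proj('wrist',np.column_stack([P,np.full(4,.009)]));print(uv.round(1).tolist())
    uv2=cv2.cornerSubPix(g,uv.astype('f4').reshape(-1,1,2),(7,7),(-1,-1),(3,50,.01)).reshape(-1,2);print(uv2.round(1).tolist())
    x,e=fitpts('wrist',uv2,[(-h,h,.009),(h,h,.009),(h,-h,.009),(-h,-h,.009)],0,[.51,-.22,.09]);print(x[:2].round(4),np.degrees(x[2]),abs(e).max())
plan((x[0],x[1],.029),np.degrees(x[2]),4); plan((x[0],x[1],.029),np.degrees(x[2]),1)
```

```text
[ 0.51566337 -0.21984816  0.20603021]
[[242.1, 117.9], [407.5, 117.0], [398.0, 269.3], [252.8, 270.1]]Traceback (most recent call last):
  File "<stdin>", line 11, in <module>
cv2.error: OpenCV(4.12.0) :-1: error: (-5:Bad argument) in function 'cornerSubPix'
> Overload resolution failed:
>  - Layout of the output array corners is incompatible with cv::Mat
>  - Expected Ptr<cv::UMat> for argument 'corners'
```

```bash
sed -i 's/def cam(n):/FIX=None\ndef cam(n):/; s/    s=arm.sense(); q=s/    s=FIX or arm.sense(); q=s/' h.py
grep -n "FIX" h.py
cat > c.py <<'E'
import h
from fit import *
s0=arm.sense(); im=save('wrist','w4.png'); s1=arm.sense()
for s in(s0,s1): print(s['clock'],s['tool_pos'],s['tool_rot'],abs(s['joint_velocities']).max())
h.FIX=s0
g=cv2.cvtColor(im,cv2.COLOR_RGB2GRAY)
hh=.075;x=[.5125,-.223,np.radians(5.6)]
Q=[(-hh,hh,.009),(hh,hh,.009),(hh,-hh,.009),(-hh,-hh,.009)]
a=x[2];P=np.array(Q)[:,:2]@np.array([[np.cos(a),np.sin(a)],[-np.sin(a),np.cos(a)]])+x[:2]
uv=proj('wrist',np.column_stack([P,np.full(4,.009)]));print(uv.round(1).tolist())
uv2=cv2.cornerSubPix(g,np.ascontiguousarray(uv.astype(np.float32)).reshape(-1,1,2),(8,8),(-1,-1),(3,50,.01)).reshape(-1,2);print(uv2.round(1).tolist())
x,e=fitpts('wrist',uv2,Q,0,x);print(x[:2].round(4),np.degrees(x[2]),abs(e).max())
plan((x[0],x[1],.029),np.degrees(x[2]),4); plan((x[0],x[1],.029),np.degrees(x[2]),1)
E
python3 c.py
```

```text
6:FIX=None
10:    s=FIX or arm.sense(); q=s['tool_rot']; T=np.eye(4); T[:3,:3]=R.from_quat([q[1],q[2],q[3],q[0]]).as_matrix(); T[:3,3]=s['tool_pos']
17:    s=FIX or arm.sense(); q=s['tool_rot']; return R.from_quat([q[1],q[2],q[3],q[0]]).as_matrix(),np.array(s['tool_pos'])
2.2 [ 0.51309442 -0.22153215  0.20594913] [ 0.52477201  0.47523341  0.520588   -0.47723755] 0.06108480280703197
2.25 [ 0.51153909 -0.22262037  0.20595414] [ 0.52387613  0.47564167  0.52019054 -0.47824743] 0.04186415086746499
[[240.0, 118.7], [405.2, 117.8], [396.0, 269.9], [250.9, 270.7]]
[[237.60000610351562, 119.9000015258789], [403.20001220703125, 120.4000015258789], [390.1000061035156, 273.6000061035156], [247.1999969482422, 273.5]]
[ 0.5093 -0.2257] 4.821515999996594 1.566735040443632
[{"tx": 44.2, "ty": -1.1, "tz": 0.7, "ax": 0.1, "ay": 0.1, "az": -0.0, "fingers": 1}, {"tx": 44.2, "ty": -1.1, "tz": 0.7, "ax": 0.1, "ay": 0.1, "az": -0.0, "fingers": 1}, {"tx": 44.2, "ty": -1.1, "tz": 0.8, "ax": 0.1, "ay": 0.1, "az": -0.0, "fingers": 1}, {"tx": 44.2, "ty": -1.0, "tz": 0.9, "ax": 0.1, "ay": 0.1, "az": -0.0, "fingers": 1}]
from [ 0.5131 -0.2215  0.2059] yaw 5.32 clock 2.25
[{"tx": 177.0, "ty": -4.5, "tz": 2.7, "ax": 0.5, "ay": 0.4, "az": -0.1, "fingers": 1}]
from [ 0.5131 -0.2215  0.2059] yaw 5.32 clock 2.25
```

View pics/w4.png

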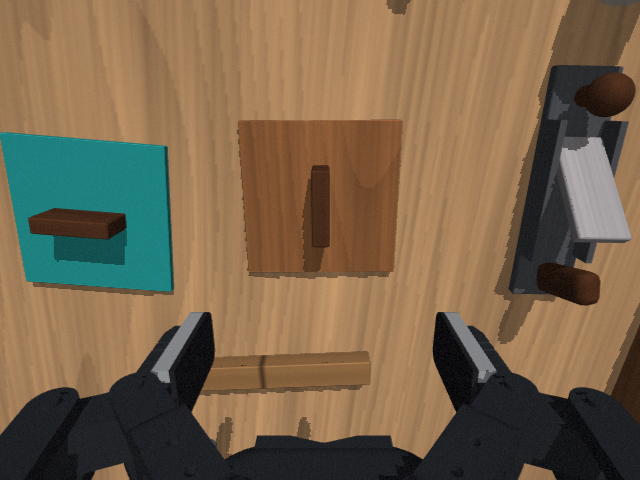

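Call:
step_arm([
  {"tx":44,"ty":0,"tz":1,"ax":0,"ay":0,"az":0,"fingers":1},
  {"tx":44,"ty":0,"tz":0,"ax":0,"ay":0,"az":0,"fingers":1},
  {"tx":40,"ty":0,"tz":0,"ax":0,"ay":0,"az":0,"fingers":1},
  {"tx":30,"ty":0,"tz":0,"ax":0,"ay":0,"az":0,"fingers":1},
  {"tx":0,"ty":0,"tz":0,"ax":0,"ay":0,"az":0,"fingers":1},
])

```text
clock: 2.75
tool_pos: [0.5088, -0.2311, 0.0464]
tool_rot: [0.523, 0.479, 0.515, -0.482]
contact_force: [-0.1, -0.4, 0.1]
gripper_width: 0.0855
```

Run:
```python
import h
from h import *
h.FIX=arm.sense();save('wrist','w5.png')
plan((.511,-.224,.029),5.4,1);
h.FIX=None; plan((.511,-.224,.029),5.4,1)
```

```text
[{"tx": 17.4, "ty": 2.6, "tz": -7.1, "ax": -1.0, "ay": 0.6, "az": -0.3, "fingers": 1}]
from [ 0.5088 -0.2311  0.0464] yaw 4.42 clock 2.8
[{"tx": 19.4, "ty": 1.4, "tz": -7.9, "ax": -1.0, "ay": 0.7, "az": -0.4, "fingers": 1}]
from [ 0.5101 -0.2318  0.0485] yaw 4.42 clock 2.8
```

View pics/w5.png

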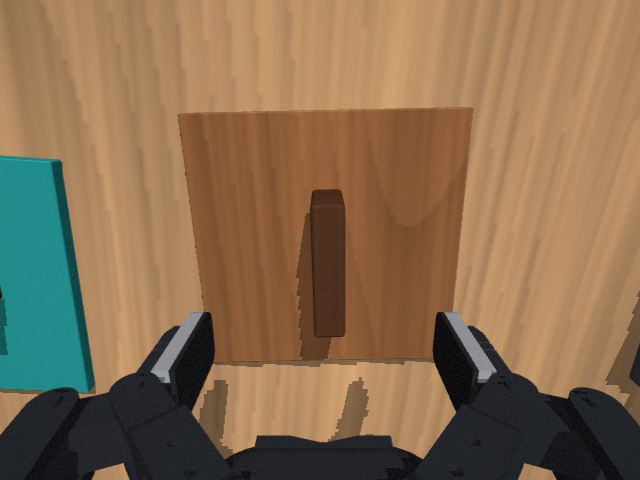

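Call:
step_arm([
  {"tx":8,"ty":1,"tz":-8,"ax":-1,"ay":0.6,"az":-0.4,"fingers":1},
  {"tx":8,"ty":0,"tz":0,"ax":0,"ay":0,"az":0,"fingers":1},
  {"tx":0,"ty":0,"tz":0,"ax":0,"ay":0,"az":0,"fingers":1},
])

```text
clock: 3.1
tool_pos: [0.513, -0.2262, 0.0362]
tool_rot: [0.525, 0.477, 0.52, -0.476]
contact_force: [0.0, 0.5, -0.4]
gripper_width: 0.0854
```

Run:
```python
import h
from h import *
plan((.511,-.224,.029),5.4,1)
save('wrist','w6.png')
plan((.511,-.224,.029),5.4,1);
```

```text
[{"tx": 7.1, "ty": -1.8, "tz": -2.4, "ax": -0.1, "ay": 0.3, "az": -0.3, "fingers": 1}]
from [ 0.513  -0.2262  0.0362] yaw 5.3 clock 3.1
[{"tx": 7.7, "ty": -2.3, "tz": -2.6, "ax": -0.1, "ay": 0.3, "az": -0.4, "fingers": 1}]
from [ 0.5135 -0.2263  0.0367] yaw 5.3 clock 3.15
```

View pics/w6.png

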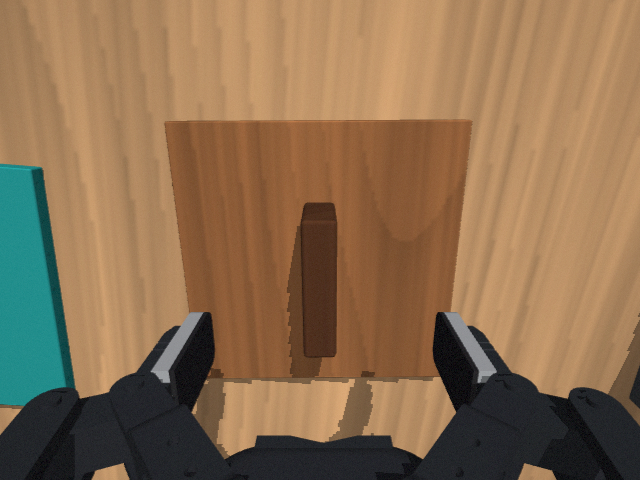

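Call:
step_arm([
  {"tx":7.5,"ty":-2.5,"tz":-2.5,"ax":0,"ay":0.3,"az":-0.4,"fingers":1},
  {"tx":0,"ty":0,"tz":0,"ax":0,"ay":0,"az":0,"fingers":1},
])

```text
clock: 3.35
tool_pos: [0.512, -0.2244, 0.0303]
tool_rot: [0.523, 0.476, 0.522, -0.476]
contact_force: [0.4, 0.2, -0.1]
gripper_width: 0.0854
```

Run:
```python
from h import *
plan((.511,-.224,.029),5.4,1)
```

```text
[{"tx": 1.3, "ty": -0.9, "tz": -0.5, "ax": -0.1, "ay": 0.1, "az": -0.1, "fingers": 1}]
from [ 0.512  -0.2244  0.0303] yaw 5.32 clock 3.35
```

Call:
step_arm([
  {"tx":1,"ty":-1,"tz":0,"ax":0,"ay":0,"az":0,"fingers":0},
  {"tx":0,"ty":0,"tz":0,"ax":0,"ay":0,"az":0,"fingers":-1},
  {"tx":0,"ty":0,"tz":0,"ax":0,"ay":0,"az":0,"fingers":-1},
  {"tx":0,"ty":0,"tz":0,"ax":0,"ay":0,"az":0,"fingers":-1},
  {"tx":0,"ty":0,"tz":0,"ax":0,"ay":0,"az":0,"fingers":-1},
  {"tx":0,"ty":0,"tz":0,"ax":0,"ay":0,"az":0,"fingers":-1},
])

```text
clock: 3.95
tool_pos: [0.5116, -0.2246, 0.0299]
tool_rot: [0.524, 0.477, 0.521, -0.476]
contact_force: [-0.2, -0.4, -0.1]
gripper_width: 0.0001
```

Run:
```python
from h import *
plan((.511,-.224,.029),5.4,1)
save('wrist','w7.png')
plan((.511,-.224,.029),5.4,1)
print(arm.sense())
```

```text
[{"tx": 0.9, "ty": -0.6, "tz": -0.7, "ax": -0.1, "ay": 0.1, "az": -0.2, "fingers": 1}]
from [ 0.5116 -0.2246  0.0299] yaw 5.34 clock 3.95
[{"tx": 0.9, "ty": -0.6, "tz": -0.6, "ax": -0.1, "ay": 0.1, "az": -0.2, "fingers": 1}]
from [ 0.5116 -0.2246  0.0299] yaw 5.34 clock 4.0
{'clock': 4.0, 'joints': array([-4.13492519e-01,  4.45303947e-01, -3.52933118e-01,  7.68743042e-01,
       -1.63091143e-04,  1.06404157e+00]), 'joint_velocities': array([ 0.0001809 ,  0.00155027, -0.00319225, -0.00012891,  0.00051562,
       -0.00078829]), 'tau': array([ 1.21243498e-03, -4.63356042e+01,  2.09735477e+01, -2.62631255e-02,
       -8.18594835e-04,  9.30370533e-06]), 'tool_pos': array([ 0.51164938, -0.22456803,  0.02986383]), 'tool_rot': array([ 0.52405948,  0.47652512,  0.52146565, -0.47577205]), 'contact_force': array([-0.51532603, -0.52359521, -0.34875818]), 'ft_torque': array([-0.05375439,  0.02923912,  0.069339  ]), 'gripper_width': 2.133925929088559e-05}
```

View pics/w7.png

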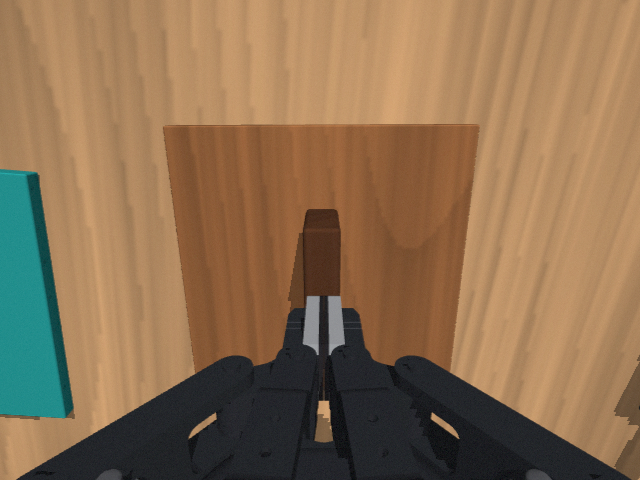

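Run:
```python
from h import *
im=save('scene','s2.png')[:,:,::-1].copy()
Rt,p=Tm()
for d,c in((0,(0,0,255)),(.014,(0,255,0)),(-.05,(255,0,0))):
    uv=proj('scene',p+Rt[:,0]*d)[0];print(d,uv); cv2.circle(im,tuple(int(round(v)) for v in uv),1,c,-1)
cv2.imwrite('pics/s2c.png',cv2.resize(im[250:410,140:340],None,fx=4,fy=3.75,interpolation=cv2.INTER_CUBIC))
```

```text
0 [236.56823673 338.50130239]
0.014 [237.31321109 342.29246562]
-0.05 [233.78816793 324.35357448]
```

View pics/s2c.png

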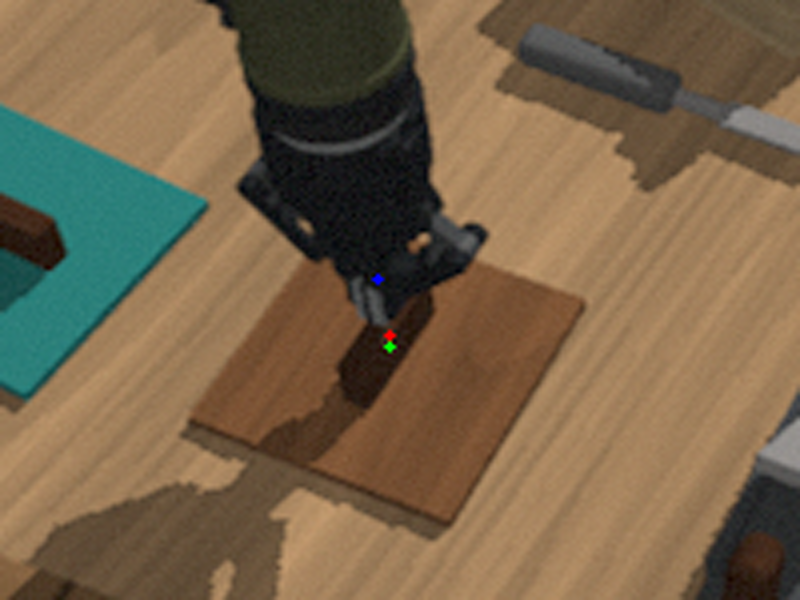

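Call:
step_arm([
  {"tx":2,"ty":0,"tz":0,"ax":0,"ay":0,"az":0,"fingers":-1},
  {"tx":2,"ty":0,"tz":0,"ax":0,"ay":0,"az":0,"fingers":-1},
])

```text
clock: 4.25
tool_pos: [0.5119, -0.2247, 0.0259]
tool_rot: [0.524, 0.477, 0.521, -0.476]
contact_force: [0.2, 0.3, -0.3]
gripper_width: 0.0001
```

Call:
step_arm([
  {"tx":2,"ty":0,"tz":0,"ax":0,"ay":0,"az":0,"fingers":-1},
  {"tx":2,"ty":0,"tz":0,"ax":0,"ay":0,"az":0,"fingers":-1},
])

```text
clock: 4.45
tool_pos: [0.5118, -0.2247, 0.0214]
tool_rot: [0.524, 0.477, 0.521, -0.476]
contact_force: [0.2, -0.3, -0.1]
gripper_width: -0.0001
```

Call:
step_arm([
  {"tx":2,"ty":0,"tz":0,"ax":0,"ay":0,"az":0,"fingers":-1},
  {"tx":2,"ty":0,"tz":0,"ax":0,"ay":0,"az":0,"fingers":-1},
])

```text
clock: 4.65
tool_pos: [0.5119, -0.2247, 0.0201]
tool_rot: [0.524, 0.477, 0.521, -0.476]
contact_force: [-7.1, 3.0, 26.4]
gripper_width: -0.0001
```

Run:
```python
from h import *
save('wrist','w8.png'); im=save('scene','s3.png')
cv2.imwrite('pics/s3c.png',cv2.resize(im[250:410,140:340,::-1],None,fx=4,fy=3.75,interpolation=cv2.INTER_CUBIC))
```

```text
(no output)
```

View pics/s3c.png

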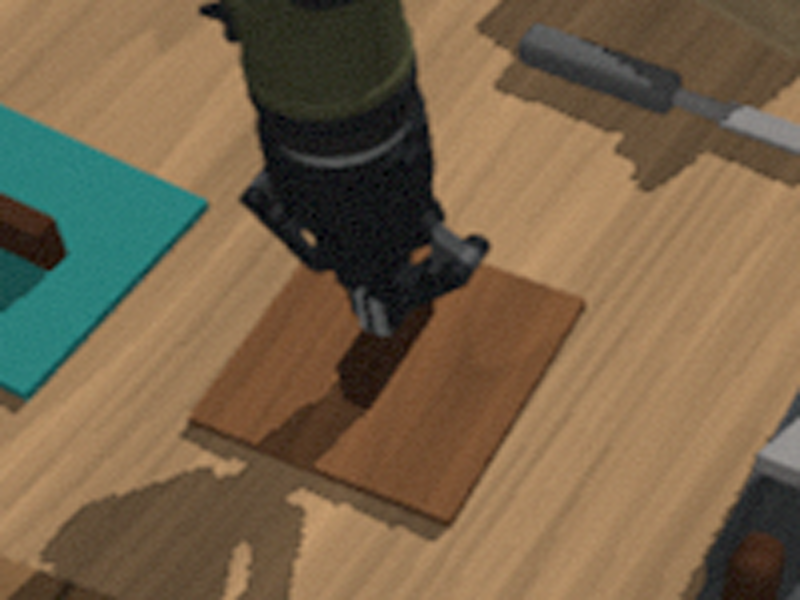

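View pics/w8.png

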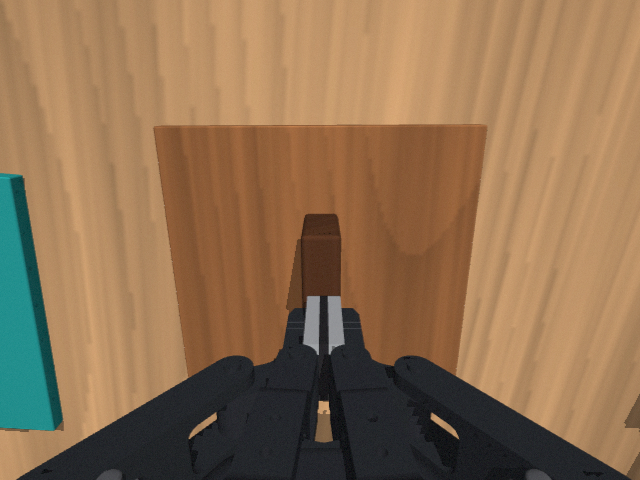

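Call:
step_arm([
  {"tx":-4,"ty":0,"tz":0,"ax":0,"ay":0,"az":0,"fingers":1},
  {"tx":0,"ty":0,"tz":0,"ax":0,"ay":0,"az":0,"fingers":1},
  {"tx":0,"ty":0,"tz":0,"ax":0,"ay":0,"az":0,"fingers":1},
  {"tx":0,"ty":0,"tz":0,"ax":0,"ay":0,"az":0,"fingers":1},
  {"tx":12,"ty":0,"tz":0,"ax":0,"ay":0,"az":0,"fingers":1},
  {"tx":8,"ty":0,"tz":0,"ax":0,"ay":0,"az":0,"fingers":1},
  {"tx":0,"ty":0,"tz":0,"ax":0,"ay":0,"az":0,"fingers":1},
])

```text
clock: 5.45
tool_pos: [0.5117, -0.2247, 0.0018]
tool_rot: [0.524, 0.477, 0.521, -0.476]
contact_force: [-0.4, -0.4, -0.2]
gripper_width: 0.0855
```

Call:
step_arm([
  {"tx":6,"ty":0,"tz":0,"ax":0,"ay":0,"az":0,"fingers":1},
  {"tx":5,"ty":0,"tz":0,"ax":0,"ay":0,"az":0,"fingers":1},
  {"tx":0,"ty":0,"tz":0,"ax":0,"ay":0,"az":0,"fingers":0},
  {"tx":0,"ty":0,"tz":0,"ax":0,"ay":0,"az":0,"fingers":-1},
  {"tx":0,"ty":0,"tz":0,"ax":0,"ay":0,"az":0,"fingers":-1},
  {"tx":0,"ty":0,"tz":0,"ax":0,"ay":0,"az":0,"fingers":-1},
  {"tx":0,"ty":0,"tz":0,"ax":0,"ay":0,"az":0,"fingers":-1},
])

```text
clock: 6.15
tool_pos: [0.5113, -0.2245, -0.0108]
tool_rot: [0.524, 0.476, 0.522, -0.476]
contact_force: [0.2, -0.2, -1.3]
gripper_width: 0.0152
```

Run:
```python
from h import *
plan((.511,-.224,-.01),5.4,1)
save('wrist','w9.png')
```

```text
[{"tx": -0.8, "ty": -0.2, "tz": -0.5, "ax": -0.1, "ay": 0.1, "az": -0.2, "fingers": 1}]
from [ 0.5113 -0.2245 -0.0108] yaw 5.34 clock 6.15
```

View pics/w9.png

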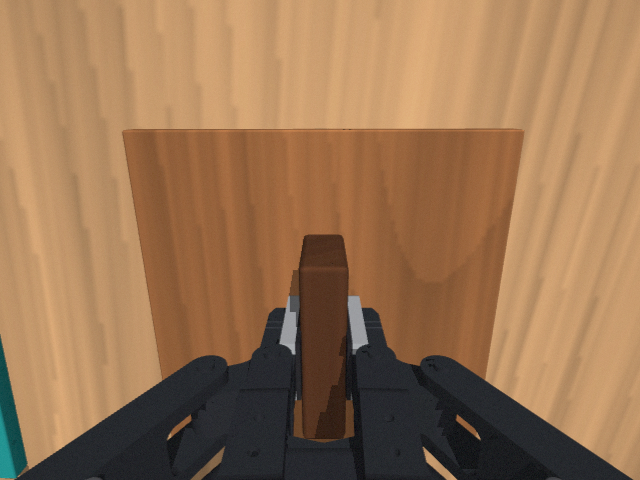

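Run:
```python
from h import *
Rt,p=Tm()
im=cv2.imread('pics/w9.png');cv2.imwrite('pics/w9c.png',cv2.resize(im[110:150,110:540],None,fx=1.8,fy=4))
for uv in((123.5,129),(522.5,129)):
    w=ray('wrist',uv,.009); print(w.round(4),(Rt.T@(w-p)).round(4))
```

```text
[ 0.4294 -0.1569  0.009 ] [-0.0202 -0.0753 -0.0749]
[ 0.5775 -0.1432  0.009 ] [-0.0198  0.0735 -0.0748]
```

View pics/w9c.png

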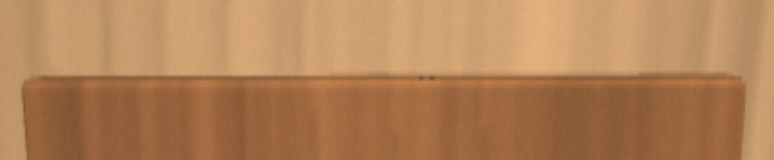

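Run:
```python
import cv2
im=cv2.imread('pics/s1.png');cv2.imwrite('pics/s1box.png',cv2.resize(im[165:270,275:400],None,fx=6,fy=5.7,interpolation=cv2.INTER_CUBIC))
```

```text
(no output)
```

View pics/s1box.png

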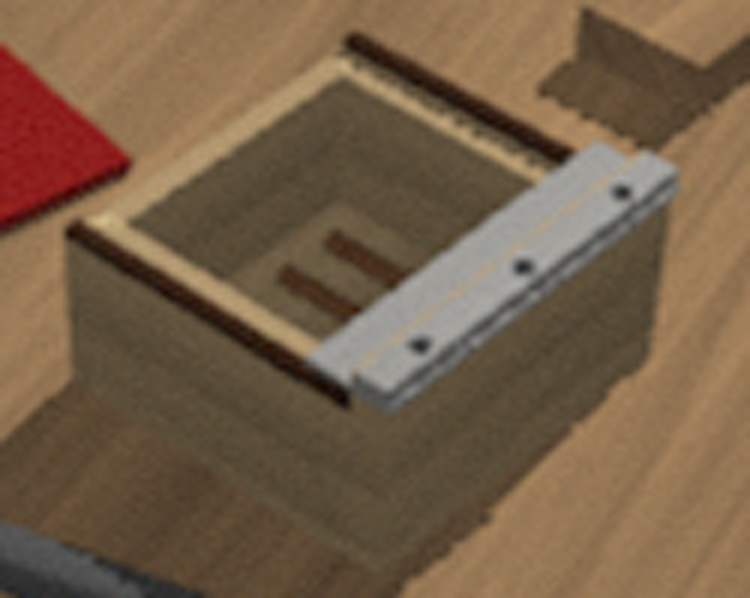

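```bash
cat > boxfit.py <<'E'
from h import *
from scipy.optimize import least_squares
M={'FR':(-.075,-.087,.091),'FL':(-.075,.087,.091),'LR':(.053,-.087,.102),'LL':(.053,.087,.102),'BR':(.093,-.087,.11),'BL':(.093,.087,.11)}
top={'FL':(74,362),'FR':(380,438),'BL':(143,58),'BR':(452,130),'LL':(125,133),'LR':(435,205)}
sc={'FR':(70,228),'FL':(357,33),'LR':(308,358),'LL':(598,143),'BR':(386,394),'BL':(679,172)}
obs=[('top',k,(205+(x+.5)/5-.5,190+(y+.5)/5-.5)) for k,(x,y) in top.items()]+[('scene',k,(275+(x+.5)/6-.5,165+(y+.5)/5.7-.5)) for k,(x,y) in sc.items()]
def W(v,P): c,s=np.cos(v[2]),np.sin(v[2]); P=np.atleast_2d(P); return np.column_stack([v[0]+c*P[:,0]-s*P[:,1],v[1]+s*P[:,0]+c*P[:,1],P[:,2]])
def run(o):
    f=lambda v:np.concatenate([proj(n,W(v,M[k]))[0]-uv for n,k,uv in o])
    r=least_squares(f,[.51,.18,-.22]);return r.x,r.fun.reshape(-1,2)
if __name__=='__main__':
  for o in(obs,obs[:6],obs[6:]):
    x,e=run(o);print(x[:2].round(4),np.degrees(x[2]).round(2));print(e.round(1).tolist())
E
python3 boxfit.py
```

```text
[0.5157 0.1767] -13.05
[[-0.0, -0.6], [0.7, -1.1], [0.3, -0.2], [0.6, -0.0], [0.7, -0.7], [0.7, -0.4], [-1.1, -0.8], [-0.1, -1.3], [-0.3, -0.7], [0.0, -1.0], [0.3, -0.7], [0.2, -1.0]]
[0.5143 0.178 ] -12.96
[[-0.5, -0.1], [0.3, -0.6], [-0.2, 0.3], [0.1, 0.4], [0.2, -0.1], [0.2, 0.0]]
[0.5175 0.1743] -13.17
[[-1.0, -0.0], [0.1, -0.5], [-0.3, 0.2], [0.3, -0.1], [0.4, 0.2], [0.5, -0.1]]
```

Call:
step_arm([
  {"tx":-15,"ty":0,"tz":0,"ax":0,"ay":0,"az":0,"fingers":-1},
  {"tx":-35,"ty":0,"tz":0,"ax":0,"ay":0,"az":0,"fingers":-1},
  {"tx":-45,"ty":0,"tz":0,"ax":0,"ay":0,"az":0,"fingers":-1},
  {"tx":-40,"ty":0,"tz":0,"ax":0,"ay":0,"az":0,"fingers":-1},
  {"tx":-20,"ty":0,"tz":0,"ax":0,"ay":0,"az":0,"fingers":-1},
])

```text
clock: 6.7
tool_pos: [0.5054, -0.2218, 0.1433]
tool_rot: [0.519, 0.475, 0.527, -0.478]
contact_force: [0.3, -1.1, -2.2]
gripper_width: 0.015
```

Run:
```python
from h import *
print(arm.sense()['gripper_width'],arm.sense()['contact_force'])
plan((.487,.150,.165),-13,10,-1)
```

```text
0.014975871462687357 [ 0.28895923 -1.06510077 -2.23757518]
[{"tx": -2.0, "ty": 1.6, "tz": -37.2, "ax": 1.8, "ay": -0.0, "az": 0.1, "fingers": -1}, {"tx": -2.0, "ty": 0.4, "tz": -37.2, "ax": 1.8, "ay": -0.0, "az": 0.1, "fingers": -1}, {"tx": -2.0, "ty": -0.8, "tz": -37.2, "ax": 1.8, "ay": -0.0, "az": 0.1, "fingers": -1}, {"tx": -2.0, "ty": -2.0, "tz": -37.2, "ax": 1.8, "ay": -0.0, "az": 0.1, "fingers": -1}, {"tx": -2.0, "ty": -3.1, "tz": -37.1, "ax": 1.8, "ay": -0.0, "az": 0.1, "fingers": -1}, {"tx": -2.1, "ty": -4.3, "tz": -37.0, "ax": 1.8, "ay": -0.0, "az": 0.1, "fingers": -1}, {"tx": -2.1, "ty": -5.5, "tz": -36.8, "ax": 1.8, "ay": -0.0, "az": 0.1, "fingers": -1}, {"tx": -2.1, "ty": -6.7, "tz": -36.6, "ax": 1.8, "ay": -0.0, "az": 0.1, "fingers": -1}, {"tx": -2.1, "ty": -7.9, "tz": -36.4, "ax": 1.8, "ay": -0.0, "az": 0.1, "fingers": -1}, {"tx": -2.1, "ty": -9.0, "tz": -36.1, "ax": 1.8, "ay": -0.0, "az": 0.1, "fingers": -1}]
from [ 0.5054 -0.2218  0.1433] yaw 5.34 clock 6.7
```

Call:
step_arm([
  {"tx":-2,"ty":2,"tz":-37,"ax":3,"ay":0,"az":0,"fingers":-1},
  {"tx":-2,"ty":0,"tz":-40,"ax":3,"ay":0,"az":0,"fingers":-1},
  {"tx":-2,"ty":-2,"tz":-40,"ax":3,"ay":0,"az":0,"fingers":-1},
  {"tx":-2,"ty":-4,"tz":-40,"ax":3,"ay":0,"az":0,"fingers":-1},
  {"tx":-2,"ty":-6,"tz":-40,"ax":3,"ay":0,"az":0,"fingers":-1},
  {"tx":-2,"ty":-8,"tz":-25,"ax":3,"ay":0,"az":0,"fingers":-1},
  {"tx":0,"ty":0,"tz":0,"ax":0,"ay":0,"az":0,"fingers":-1},
  {"tx":0,"ty":0,"tz":0,"ax":0,"ay":0,"az":0,"fingers":-1},
])

```text
clock: 7.5
tool_pos: [0.4973, 0.0074, 0.1594]
tool_rot: [-0.436, -0.555, -0.438, 0.556]
contact_force: [0.4, -0.4, -1.9]
gripper_width: 0.015
```

```bash
cat > shot.py <<'E'
import sys,pickle,h
from h import *
s=arm.sense(); save('wrist',sys.argv[1]+'.png'); s2=arm.sense()
pickle.dump(s,open('pics/'+sys.argv[1]+'.pkl','wb'))
R0,p=Tm();print(s['tool_pos'].round(4),s2['tool_pos'].round(4),'yaw',np.degrees(np.arctan2(R0[1,1],R0[0,1])).round(2),'tilt',R0[2].round(4),s2['contact_force'].round(1),s2['gripper_width'].round(4))
E
python3 shot.py b1
```

```text
Traceback (most recent call last):
  File "shot.py", line 5, in <module>
    R0,p=Tm();print(s['tool_pos'].round(4),s2['tool_pos'].round(4),'yaw',np.degrees(np.arctan2(R0[1,1],R0[0,1])).round(2),'tilt',R0[2].round(4),s2['contact_force'].round(1),s2['gripper_width'].round(4))
                                                                                                                                                                             ^^^^^^^^^^^^^^^^^^^^^^^^^
AttributeError: 'float' object has no attribute 'round'
```

View pics/b1.png

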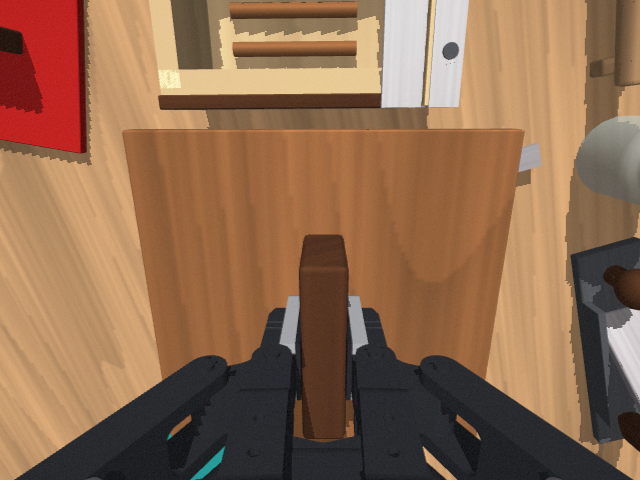

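```bash
sed -i "s/s2\['gripper_width'\].round(4)/s2['gripper_width']/" shot.py
python3 - <<'E'
import cv2
im=cv2.imread('pics/b1.png');cv2.imwrite('pics/b1a.png',cv2.resize(im[0:120,140:260],None,fx=5,fy=5,interpolation=cv2.INTER_CUBIC));cv2.imwrite('pics/b1b.png',cv2.resize(im[0:120,360:480],None,fx=5,fy=5,interpolation=cv2.INTER_CUBIC))
E
```

```text
(no output)
```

View pics/b1a.png

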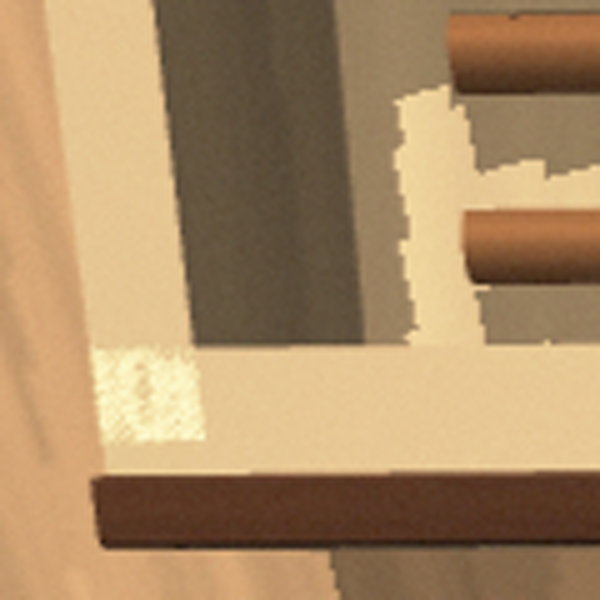

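View pics/b1b.png

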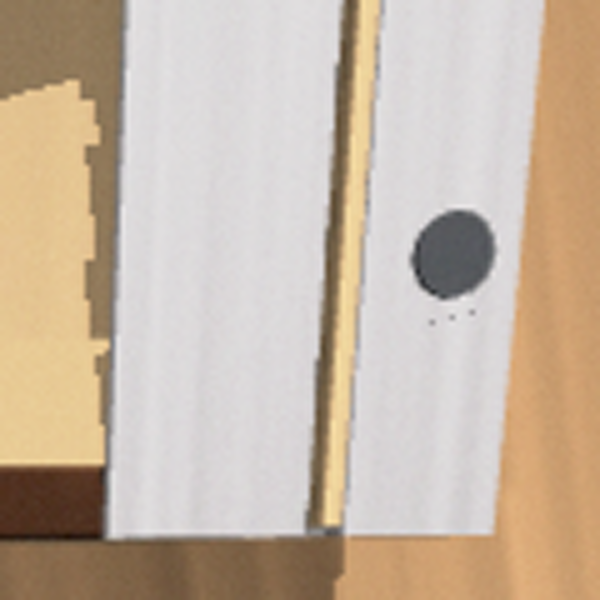

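```bash
cat > wf.py <<'E'
import pickle,h
from boxfit import *
def wfit(shot,pts,x0=(.516,.1765,-.228)):
    h.FIX=pickle.load(open('pics/%s.pkl'%shot,'rb'))
    f=lambda v:np.concatenate([proj('wrist',W(v,P))[0]-uv for P,uv in pts])
    r=least_squares(f,x0);h.FIX=None;return r.x,r.fun.reshape(-1,2)
E
python3 - <<'E'
from wf import *
pts=[((-.075,-.079,.091),(158.2,95)),((-.075,-.087,.091),(159.8,108.6)),((.053,-.087,.102),(380.8,107)),((.093,-.087,.11),(458.2,106.6))]
x,e=wfit('b1',pts);print(x,np.degrees(x[2]),e.round(1).tolist())
s=pickle.load(open('pics/b1.pkl','rb'));print(s['tool_pos'],arm.sense()['tool_pos'])
plan((.487,.183,.165),-13,5,-1)
E
```

```text
[ 0.5153712   0.17753044 -0.22997947] -13.176852937532459 [[-0.2, -0.5], [0.1, 0.5], [0.4, 0.2], [-0.3, -0.1]]
[0.49734599 0.00743222 0.1593569 ] [0.4972839  0.00728847 0.15930596]
[{"tx": -1.1, "ty": -10.3, "tz": -33.7, "ax": -0.1, "ay": -0.0, "az": 0.0, "fingers": -1}, {"tx": -1.1, "ty": -10.2, "tz": -33.7, "ax": -0.1, "ay": -0.0, "az": 0.0, "fingers": -1}, {"tx": -1.1, "ty": -10.1, "tz": -33.7, "ax": -0.1, "ay": -0.0, "az": 0.0, "fingers": -1}, {"tx": -1.1, "ty": -10.1, "tz": -33.7, "ax": -0.1, "ay": -0.0, "az": 0.0, "fingers": -1}, {"tx": -1.1, "ty": -10.0, "tz": -33.8, "ax": -0.1, "ay": -0.0, "az": 0.0, "fingers": -1}]
from [0.4973 0.0073 0.1593] yaw -13.62 clock 7.55
```

Call:
step_arm([
  {"tx":0,"ty":-10,"tz":-34,"ax":0,"ay":0,"az":0,"fingers":-1},
  {"tx":0,"ty":-11,"tz":-40,"ax":0,"ay":0,"az":0,"fingers":-1},
  {"tx":0,"ty":-11,"tz":-40,"ax":0,"ay":0,"az":0,"fingers":-1},
  {"tx":0,"ty":-10,"tz":-35,"ax":0,"ay":0,"az":0,"fingers":-1},
  {"tx":0,"ty":-8,"tz":-18,"ax":0,"ay":0,"az":0,"fingers":-1},
  {"tx":0,"ty":0,"tz":0,"ax":0,"ay":0,"az":0,"fingers":-1},
  {"tx":0,"ty":0,"tz":0,"ax":0,"ay":0,"az":0,"fingers":-1},
])

```text
clock: 8.25
tool_pos: [0.4919, 0.178, 0.1574]
tool_rot: [-0.433, -0.557, -0.433, 0.56]
contact_force: [-0.4, -0.5, -2.3]
gripper_width: 0.015
```

```bash
python3 shot.py b2
python3 - <<'E'
from h import *
plan((.4885,.1838,.125),-13.18,2,-1)
E
```

```text
[0.4919 0.178  0.1574] [0.4919 0.1778 0.1574] yaw -14.46 tilt [-1.     -0.0025  0.0026] [-0.2 -0.2 -2.4] 0.015317640563597973
[{"tx": 16.2, "ty": -2.4, "tz": -2.5, "ax": -0.6, "ay": 0.1, "az": 0.1, "fingers": -1}, {"tx": 16.2, "ty": -2.4, "tz": -2.5, "ax": -0.6, "ay": 0.1, "az": 0.1, "fingers": -1}]
from [0.4919 0.1778 0.1574] yaw -14.46 clock 8.3
```

View pics/b2.png

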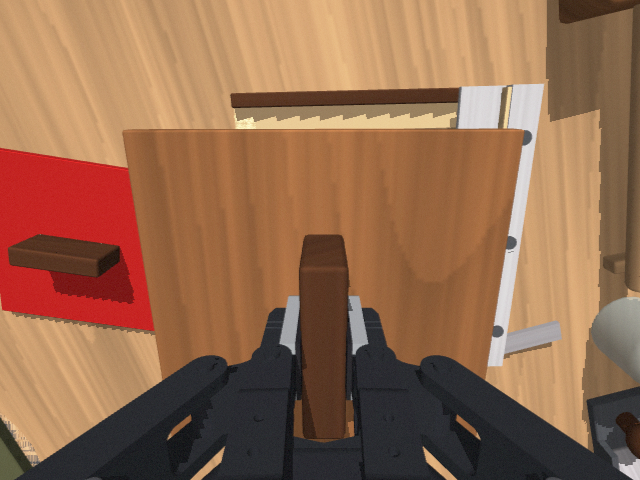

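Run:
```python
import cv2
im=cv2.imread('pics/b2.png');cv2.imwrite('pics/b2a.png',cv2.resize(im[70:140,215:280],None,fx=6,fy=6,interpolation=cv2.INTER_CUBIC));cv2.imwrite('pics/b2b.png',cv2.resize(im[70:140,440:560],None,fx=6,fy=6,interpolation=cv2.INTER_CUBIC))
```

```text
(no output)
```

View pics/b2a.png

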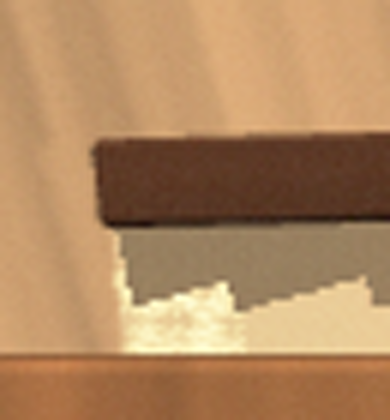

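View pics/b2b.png

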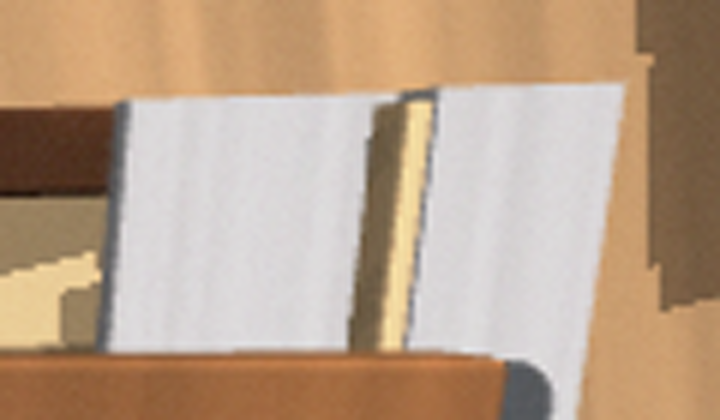

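Run:
```python
from wf import *
g=lambda ox,x,y:(ox+(x+.5)/6-.5,70+(y+.5)/6-.5)
pts=[((-.075,.087,.091),g(215,94,140)),((-.075,.079,.091),g(215,102,223)),((.053,.087,.102),g(440,126,100)),((.093,.087,.11),g(440,626,82))]
x,e=wfit('b2',pts);print(x,np.degrees(x[2]),e.round(1).tolist())
```

```text
[ 0.5151881   0.17764762 -0.23001296] -13.17877200796599 [[0.1, -0.4], [0.2, 0.5], [0.5, -0.2], [-0.7, 0.1]]
```

Run:
```python
from h import *
plan((.4894,.1837,.105),-13.18,2,-1)
```

```text
[{"tx": 26.2, "ty": -1.9, "tz": -2.6, "ax": -0.6, "ay": 0.1, "az": 0.1, "fingers": -1}, {"tx": 26.2, "ty": -1.9, "tz": -2.6, "ax": -0.6, "ay": 0.1, "az": 0.1, "fingers": -1}]
from [0.4919 0.1778 0.1574] yaw -14.46 clock 8.3
```

Call:
step_arm([
  {"tx":20,"ty":-4,"tz":-5,"ax":-1.3,"ay":0.1,"az":0.1,"fingers":-1},
  {"tx":22,"ty":0,"tz":0,"ax":0,"ay":0,"az":0,"fingers":-1},
  {"tx":0,"ty":0,"tz":0,"ax":0,"ay":0,"az":0,"fingers":-1},
  {"tx":0,"ty":0,"tz":0,"ax":0,"ay":0,"az":0,"fingers":-1},
])

```text
clock: 8.7
tool_pos: [0.4913, 0.1778, 0.1154]
tool_rot: [-0.438, -0.556, -0.437, 0.556]
contact_force: [0.2, -0.4, -2.6]
gripper_width: 0.0149
```

```bash
cat > rel.py <<'E'
from h import *
B=np.array([.5153,.1776]);a=np.radians(-13.18)
Rt,p=Tm();d=p[:2]-B;s=arm.sense()
fx,fy,fz=s['contact_force'];c,n=np.cos(a),np.sin(a)
print('cover in box mm: x %.1f y %.1f underside z %.1f'%((c*d[0]+n*d[1])*1e3-.9,(-n*d[0]+c*d[1])*1e3,p[2]*1e3+10.8),'yaw err %.2f'%(np.degrees(np.arctan2(Rt[1,1],Rt[0,1]))+13.18),'tilt(deg) about x,y: y-axis slope %.2f z-axis slope %.2f'%tuple(np.degrees(Rt[2,1:])),'F box %.1f %.1f %.1f'%(c*fx+n*fy,-n*fx+c*fy,fz),'M',s['ft_torque'].round(2),'w %.4f t %.2f'%(s['gripper_width'],s['clock']))
E
python3 rel.py
```

```text
cover in box mm: x -24.3 y -5.3 underside z 126.2 yaw err -0.42 tilt(deg) about x,y: y-axis slope 0.08 z-axis slope 0.09 F box 0.3 -0.4 -2.6 M [ 0.05 -0.03  0.02] w 0.0149 t 8.70
```

Call:
step_arm([
  {"tx":8,"ty":-3,"tz":-5.5,"ax":-0.4,"ay":0,"az":0,"fingers":-1},
  {"tx":8,"ty":0,"tz":-0.5,"ax":0,"ay":0,"az":0,"fingers":-1},
  {"tx":0,"ty":0,"tz":0,"ax":0,"ay":0,"az":0,"fingers":-1},
  {"tx":0,"ty":0,"tz":0,"ax":0,"ay":0,"az":0,"fingers":-1},
])

```text
clock: 9.1
tool_pos: [0.4917, 0.1839, 0.1005]
tool_rot: [0.44, 0.556, 0.438, -0.554]
contact_force: [-0.9, -0.5, -1.4]
gripper_width: 0.0152
```

```bash
python3 rel.py
```

```text
cover in box mm: x -25.3 y 0.8 underside z 111.3 yaw err -0.13 tilt(deg) about x,y: y-axis slope 0.25 z-axis slope -0.01 F box -0.8 -0.7 -1.4 M [-0.03 -0.02 -0.06] w 0.0152 t 9.10
```

Call:
step_arm([
  {"tx":7,"ty":-2,"tz":0.5,"ax":-0.1,"ay":0,"az":-0.2,"fingers":-1},
  {"tx":7,"ty":0,"tz":0,"ax":0,"ay":0,"az":0,"fingers":-1},
  {"tx":3,"ty":0,"tz":0,"ax":0,"ay":0,"az":0,"fingers":-1},
  {"tx":0,"ty":0,"tz":0,"ax":0,"ay":0,"az":0,"fingers":-1},
  {"tx":0,"ty":0,"tz":0,"ax":0,"ay":0,"az":0,"fingers":-1},
])

```text
clock: 9.6
tool_pos: [0.4896, 0.1842, 0.0823]
tool_rot: [0.44, 0.554, 0.439, -0.554]
contact_force: [0.6, -0.1, -3.2]
gripper_width: 0.015
```

```bash
python3 rel.py; python3 shot.py b3
```

```text
cover in box mm: x -27.4 y 0.6 underside z 93.1 yaw err 0.02 tilt(deg) about x,y: y-axis slope 0.06 z-axis slope -0.02 F box 0.6 0.0 -3.2 M [-0.05  0.04  0.04] w 0.0150 t 9.60
[0.4896 0.1842 0.0823] [0.4896 0.1842 0.0824] yaw -13.16 tilt [-1.e+00  1.e-03 -4.e-04] [ 0.3  0.3 -2.9] 0.01514284262424932
```

View pics/b3.png

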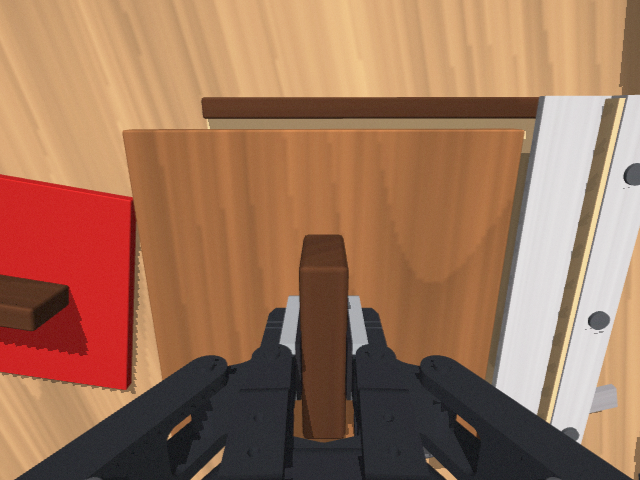

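Call:
step_arm([
  {"tx":3,"ty":0,"tz":0.5,"ax":0,"ay":0,"az":0,"fingers":-1},
  {"tx":3,"ty":0,"tz":0,"ax":0,"ay":0,"az":0,"fingers":-1},
  {"tx":1,"ty":0,"tz":0,"ax":0,"ay":0,"az":0,"fingers":-1},
  {"tx":0,"ty":0,"tz":0,"ax":0,"ay":0,"az":0,"fingers":-1},
])

```text
clock: 10.05
tool_pos: [0.4899, 0.1838, 0.0752]
tool_rot: [0.44, 0.555, 0.439, -0.553]
contact_force: [0.2, 0.4, -1.9]
gripper_width: 0.0151
```

```bash
python3 rel.py
```

```text
cover in box mm: x -27.0 y 0.3 underside z 86.0 yaw err 0.01 tilt(deg) about x,y: y-axis slope 0.11 z-axis slope -0.06 F box 0.1 0.4 -1.9 M [-0.01  0.05 -0.01] w 0.0151 t 10.05
```

Call:
step_arm([
  {"tx":1,"ty":0,"tz":0.3,"ax":0,"ay":0,"az":-0.1,"fingers":-1},
  {"tx":0.5,"ty":0,"tz":0,"ax":0,"ay":0,"az":0,"fingers":-1},
])

```text
clock: 10.25
tool_pos: [0.49, 0.1836, 0.0741]
tool_rot: [0.439, 0.554, 0.44, -0.554]
contact_force: [-2.1, -0.5, 2.7]
gripper_width: 0.0154
```

```bash
python3 rel.py
```

```text
cover in box mm: x -26.9 y 0.1 underside z 84.9 yaw err 0.02 tilt(deg) about x,y: y-axis slope 0.02 z-axis slope -0.07 F box -1.9 -1.0 2.7 M [-0.26  0.35 -0.06] w 0.0154 t 10.25
```

Call:
step_arm([
  {"tx":0,"ty":0,"tz":0,"ax":0,"ay":0,"az":0,"fingers":-1},
  {"tx":0,"ty":0,"tz":0,"ax":0,"ay":0,"az":0,"fingers":-1},
  {"tx":0,"ty":3,"tz":0,"ax":0,"ay":0,"az":0,"fingers":-1},
  {"tx":0,"ty":4,"tz":0,"ax":0,"ay":0,"az":0,"fingers":-1},
  {"tx":0,"ty":3,"tz":0,"ax":0,"ay":0,"az":0,"fingers":-1},
  {"tx":0,"ty":0,"tz":0,"ax":0,"ay":0,"az":0,"fingers":-1},
])

```text
clock: 10.85
tool_pos: [0.5008, 0.1811, 0.0742]
tool_rot: [0.439, 0.555, 0.439, -0.553]
contact_force: [0.4, 0.5, -1.3]
gripper_width: 0.0151
```

```bash
python3 rel.py
```

```text
cover in box mm: x -15.8 y 0.1 underside z 85.0 yaw err 0.01 tilt(deg) about x,y: y-axis slope 0.05 z-axis slope -0.08 F box 0.3 0.6 -1.3 M [-0.04 -0.01  0.05] w 0.0151 t 10.85
```

Back edge at 59 mm, under the lip, resting lightly. Continue to the catch.

Call:
step_arm([
  {"tx":0.3,"ty":3,"tz":0,"ax":0,"ay":0,"az":0,"fingers":-1},
  {"tx":0,"ty":3,"tz":0,"ax":0,"ay":0,"az":0,"fingers":-1},
  {"tx":0,"ty":3,"tz":0,"ax":0,"ay":0,"az":0,"fingers":-1},
  {"tx":0,"ty":0,"tz":0,"ax":0,"ay":0,"az":0,"fingers":-1},
])

```text
clock: 11.25
tool_pos: [0.5088, 0.179, 0.0742]
tool_rot: [-0.439, -0.554, -0.44, 0.554]
contact_force: [-2.2, 0.8, 0.8]
gripper_width: 0.0154
```

```bash
python3 rel.py
```

```text
cover in box mm: x -7.5 y -0.1 underside z 85.0 yaw err 0.03 tilt(deg) about x,y: y-axis slope -0.11 z-axis slope -0.07 F box -2.3 0.2 0.8 M [-0.15  0.25  0.06] w 0.0154 t 11.25
```

Call:
step_arm([
  {"tx":0,"ty":2,"tz":0,"ax":0,"ay":0,"az":0,"fingers":-1},
  {"tx":0,"ty":2,"tz":0,"ax":0,"ay":0,"az":0,"fingers":-1},
  {"tx":0,"ty":1.5,"tz":0,"ax":0,"ay":0,"az":0,"fingers":-1},
])

```text
clock: 11.55
tool_pos: [0.5105, 0.1787, 0.0746]
tool_rot: [-0.437, -0.552, -0.443, 0.555]
contact_force: [-7.1, 2.4, 4.7]
gripper_width: 0.0153
```

```bash
python3 rel.py
```

```text
cover in box mm: x -5.8 y -0.0 underside z 85.4 yaw err 0.09 tilt(deg) about x,y: y-axis slope -0.51 z-axis slope -0.12 F box -7.4 0.8 4.7 M [ 0.04  0.96 -0.07] w 0.0153 t 11.55
```

Call:
step_arm([
  {"tx":-0.4,"ty":2.5,"tz":0,"ax":0,"ay":0,"az":0.6,"fingers":-1},
  {"tx":0,"ty":2.5,"tz":0,"ax":0,"ay":0,"az":0.3,"fingers":-1},
])

```text
clock: 11.75
tool_pos: [0.5109, 0.1785, 0.0741]
tool_rot: [0.439, 0.554, 0.441, -0.553]
contact_force: [-8.0, 3.7, 5.9]
gripper_width: 0.0153
```

```bash
python3 rel.py
```

```text
cover in box mm: x -5.4 y -0.1 underside z 84.9 yaw err 0.15 tilt(deg) about x,y: y-axis slope -0.10 z-axis slope -0.15 F box -8.6 1.8 5.9 M [ 0.28  1.26 -0.17] w 0.0153 t 11.75
```

Call:
step_arm([
  {"tx":-0.8,"ty":4,"tz":0,"ax":0,"ay":0,"az":0.4,"fingers":-1},
  {"tx":-0.3,"ty":4,"tz":0,"ax":0,"ay":0,"az":0.3,"fingers":-1},
])

```text
clock: 11.95
tool_pos: [0.5126, 0.1781, 0.0741]
tool_rot: [0.439, 0.554, 0.441, -0.552]
contact_force: [-8.8, 3.1, 5.3]
gripper_width: 0.0147
```

```bash
python3 rel.py
```

```text
cover in box mm: x -3.7 y -0.1 underside z 84.9 yaw err 0.24 tilt(deg) about x,y: y-axis slope -0.06 z-axis slope -0.19 F box -9.3 1.0 5.3 M [ 0.38  1.53 -0.2 ] w 0.0147 t 11.95
```

Call:
step_arm([
  {"tx":-0.8,"ty":4,"tz":0,"ax":0.1,"ay":0.1,"az":0.4,"fingers":-1},
  {"tx":-0.6,"ty":4,"tz":0,"ax":0.1,"ay":0,"az":0.3,"fingers":-1},
])

```text
clock: 12.15
tool_pos: [0.513, 0.1782, 0.0743]
tool_rot: [0.438, 0.555, 0.442, -0.552]
contact_force: [-9.0, 5.1, 4.9]
gripper_width: 0.0153
```

```bash
python3 rel.py
```

```text
cover in box mm: x -3.3 y 0.1 underside z 85.1 yaw err 0.15 tilt(deg) about x,y: y-axis slope -0.17 z-axis slope -0.36 F box -9.9 2.9 4.9 M [ 0.5   1.79 -0.15] w 0.0153 t 12.15
```

Call:
step_arm([
  {"tx":-1.2,"ty":5,"tz":0.3,"ax":0.1,"ay":-0.4,"az":0.4,"fingers":-1},
  {"tx":-0.6,"ty":5,"tz":0,"ax":0.1,"ay":0,"az":0.3,"fingers":-1},
])

```text
clock: 12.35
tool_pos: [0.5156, 0.1772, 0.0744]
tool_rot: [-0.439, -0.553, -0.441, 0.555]
contact_force: [-7.4, 3.5, 3.3]
gripper_width: 0.0151
```

```bash
python3 rel.py; python3 shot.py b4
```

```text
cover in box mm: x -0.5 y -0.3 underside z 85.2 yaw err 0.08 tilt(deg) about x,y: y-axis slope -0.24 z-axis slope 0.01 F box -8.0 1.8 3.3 M [0.53 1.27 0.05] w 0.0151 t 12.35
[0.5156 0.1772 0.0744] [0.5157 0.1773 0.0744] yaw -13.11 tilt [-1.0e+00 -4.3e-03 -2.0e-04] [-7.2  3.5  1.1] 0.014838249740358094
```

View pics/b4.png

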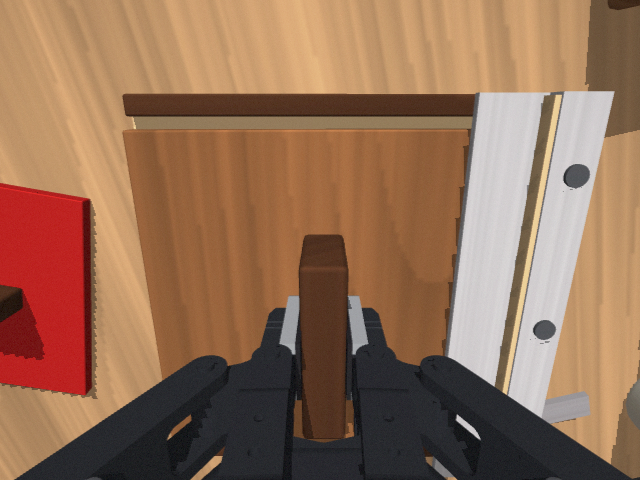

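Call:
step_arm([
  {"tx":-0.5,"ty":4,"tz":-0.2,"ax":0.1,"ay":0,"az":0.4,"fingers":-1},
])

```text
clock: 12.5
tool_pos: [0.5158, 0.1774, 0.0743]
tool_rot: [-0.438, -0.553, -0.441, 0.555]
contact_force: [-10.9, 3.7, 6.8]
gripper_width: 0.0153
```

```bash
python3 rel.py
```

```text
cover in box mm: x -0.4 y -0.1 underside z 85.1 yaw err 0.04 tilt(deg) about x,y: y-axis slope -0.27 z-axis slope -0.02 F box -11.4 1.1 6.8 M [ 0.47  1.91 -0.03] w 0.0153 t 12.50
```

Call:
step_arm([
  {"tx":-0.2,"ty":5,"tz":0,"ax":0,"ay":0,"az":0.4,"fingers":-1},
])

```text
clock: 12.6
tool_pos: [0.5157, 0.1774, 0.0742]
tool_rot: [-0.438, -0.552, -0.442, 0.555]
contact_force: [-16.0, 6.2, 13.2]
gripper_width: 0.0151
```

```bash
python3 rel.py
```

```text
cover in box mm: x -0.5 y -0.1 underside z 85.0 yaw err 0.11 tilt(deg) about x,y: y-axis slope -0.40 z-axis slope -0.07 F box -16.9 2.4 13.2 M [ 0.66  2.47 -0.18] w 0.0151 t 12.60
```

Call:
step_arm([
  {"tx":-2,"ty":5,"tz":0,"ax":0,"ay":0,"az":0.4,"fingers":-1},
  {"tx":-1,"ty":5,"tz":0,"ax":0,"ay":0,"az":0.3,"fingers":-1},
])

```text
clock: 12.8
tool_pos: [0.5155, 0.1773, 0.0751]
tool_rot: [-0.436, -0.551, -0.445, 0.555]
contact_force: [-11.5, 5.8, 3.2]
gripper_width: 0.0149
```

```bash
python3 rel.py; python3 shot.py b5; python3 rel.py
python3 - <<'E'
import cv2
from h import *
im=cv2.imread('pics/b5.png');cv2.imwrite('pics/b5c.png',cv2.resize(im[80:180,110:230],None,fx=5,fy=5,interpolation=cv2.INTER_CUBIC))
im=save('scene','s5.png')[:,:,::-1];cv2.imwrite('pics/s5c.png',cv2.resize(im[165:270,275:400],None,fx=6,fy=5.7,interpolation=cv2.INTER_CUBIC))
E
```

```text
cover in box mm: x -0.6 y -0.3 underside z 85.9 yaw err 0.27 tilt(deg) about x,y: y-axis slope -0.78 z-axis slope -0.13 F box -12.6 3.0 3.2 M [ 0.88  2.   -0.23] w 0.0149 t 12.80
[0.5155 0.1773 0.0751] [0.5155 0.1773 0.0752] yaw -12.92 tilt [-0.9999 -0.0139 -0.0022] [-11.1   5.6   2.9] 0.015264732506531967
cover in box mm: x -0.7 y -0.3 underside z 86.0 yaw err 0.26 tilt(deg) about x,y: y-axis slope -0.79 z-axis slope -0.13 F box -12.1 2.9 2.9 M [ 0.89  2.07 -0.16] w 0.0153 t 12.85
```

View pics/b5c.png

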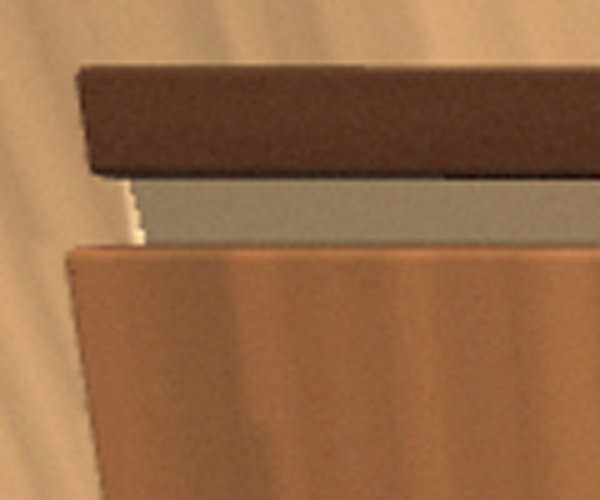

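View pics/s5c.png

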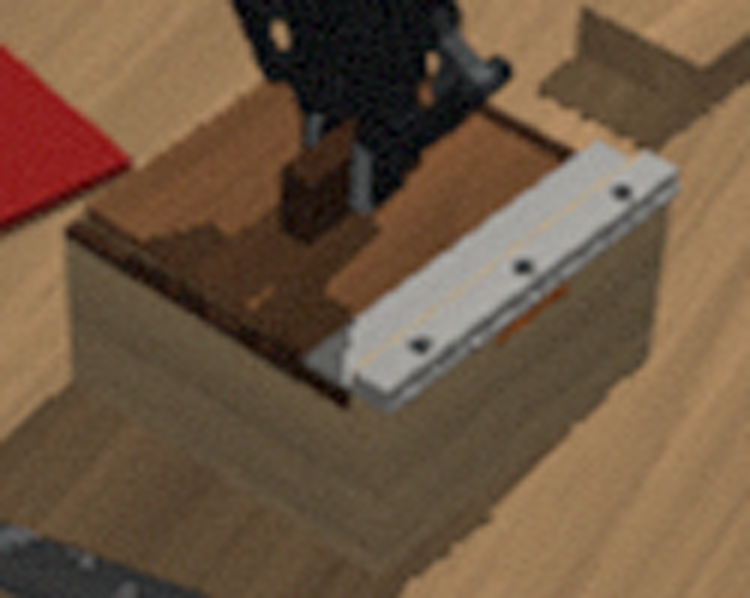

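Call:
step_arm([
  {"tx":1.5,"ty":4.5,"tz":-0.3,"ax":0.3,"ay":-0.2,"az":1.6,"fingers":-1},
  {"tx":0.3,"ty":4.5,"tz":0,"ax":0.1,"ay":-0.1,"az":1.2,"fingers":-1},
])

```text
clock: 13.1
tool_pos: [0.5167, 0.177, 0.0742]
tool_rot: [0.446, 0.558, 0.433, -0.55]
contact_force: [-7.1, 0.7, 11.5]
gripper_width: 0.0148
```

```bash
python3 rel.py
python3 - <<'E'
from wf import *
x0=np.array([.5153,.1776,np.radians(-13.18)])
h.FIX=pickle.load(open('pics/b5.pkl','rb'))
g=lambda x,y:np.array((110+(x+.5)/5-.5,80+(y+.5)/5-.5))
for P,uv in [((-.075,.087,.091),g(80,67)),((-.075,.079,.091),g(92,173)),((-.075,.075,.094),g(68,247)),((-.075,.075,.095),g(68,247)),((-.076,.075,.095),g(68,247))]:
    print(P,uv,proj('wrist',W(x0,P))[0]-uv)
E
```

```text
cover in box mm: x 0.6 y -0.2 underside z 85.0 yaw err -0.04 tilt(deg) about x,y: y-axis slope 1.24 z-axis slope 0.12 F box -7.0 -0.9 11.5 M [0.7  3.28 0.04] w 0.0148 t 13.10
(-0.075, 0.087, 0.091) [125.6  93. ] [ 0.00183408 -0.74009268]
(-0.075, 0.079, 0.091) [128.  114.2] [0.89881619 0.46140659]
(-0.075, 0.075, 0.094) [123.2 129. ] [ 3.41082427 -3.14984597]
(-0.075, 0.075, 0.095) [123.2 129. ] [ 2.07843242 -3.05632472]
(-0.076, 0.075, 0.095) [123.2 129. ] [-0.57103968 -3.06949124]
```

Call:
step_arm([
  {"tx":0,"ty":4,"tz":0,"ax":0,"ay":-0.1,"az":-0.6,"fingers":-1},
])

```text
clock: 13.2
tool_pos: [0.5159, 0.1772, 0.0743]
tool_rot: [0.441, 0.554, 0.438, -0.554]
contact_force: [-11.7, 4.3, 4.7]
gripper_width: 0.0152
```

```bash
python3 rel.py
```

```text
cover in box mm: x -0.2 y -0.3 underside z 85.1 yaw err 0.05 tilt(deg) about x,y: y-axis slope 0.21 z-axis slope 0.15 F box -12.4 1.5 4.7 M [ 0.85  1.98 -0.13] w 0.0152 t 13.20
```

```bash
python3 shot.py b6; python3 rel.py;python3 - <<'E'
import cv2
from h import *
im=cv2.imread('pics/b6.png');cv2.imwrite('pics/b6c.png',cv2.resize(im[80:180,110:230],None,fx=5,fy=5,interpolation=cv2.INTER_CUBIC))
im=save('scene','s6.png')[:,:,::-1];cv2.imwrite('pics/s6c.png',cv2.resize(im[165:270,275:400],None,fx=6,fy=5.7,interpolation=cv2.INTER_CUBIC))
E
python3 rel.py
```

```text
[0.5159 0.1772 0.0743] [0.5159 0.1771 0.0742] yaw -13.14 tilt [-1.      0.0017  0.0029] [-11.7   3.2   9.1] 0.015221833698631042
cover in box mm: x -0.2 y -0.3 underside z 85.0 yaw err 0.04 tilt(deg) about x,y: y-axis slope 0.10 z-axis slope 0.17 F box -12.1 0.4 9.1 M [ 0.78  2.29 -0.03] w 0.0152 t 13.25
cover in box mm: x -0.2 y -0.3 underside z 84.9 yaw err 0.03 tilt(deg) about x,y: y-axis slope 0.12 z-axis slope 0.17 F box -12.7 0.8 9.7 M [ 0.76  2.32 -0.1 ] w 0.0152 t 13.30
```

View pics/b6c.png

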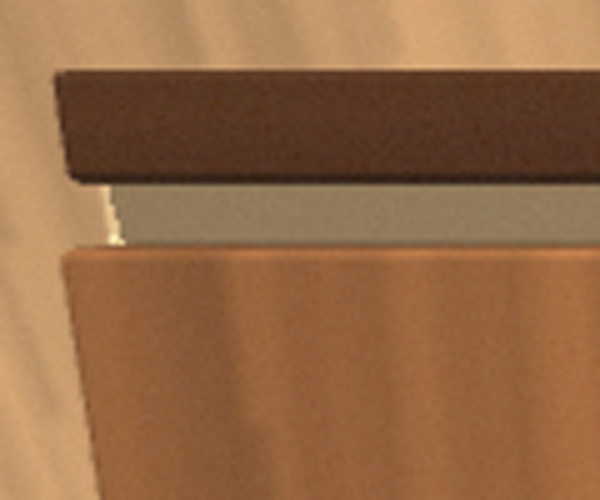

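View pics/s6c.png

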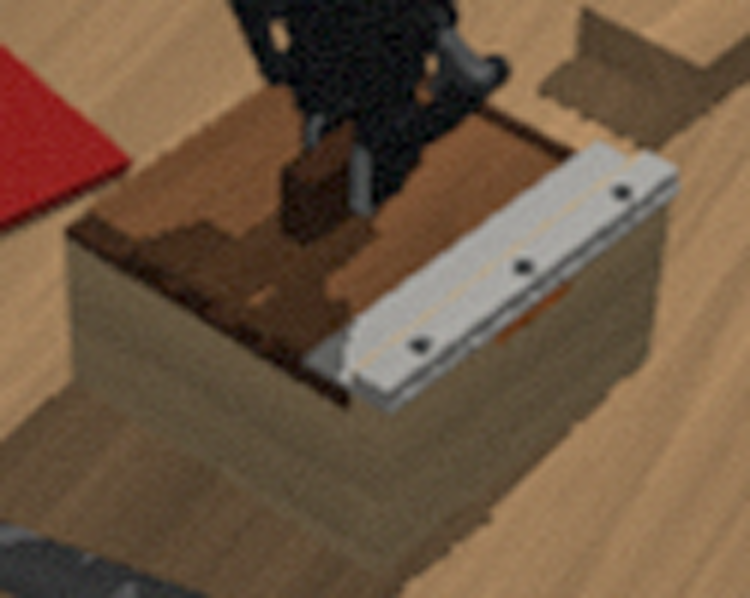

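Run:
```python
from wf import *
x0=np.array([.5153,.1776,np.radians(-13.18)])
h.FIX=pickle.load(open('pics/b6.pkl','rb'))
g=lambda x,y:np.array((110+(x+.5)/5-.5,80+(y+.5)/5-.5))
for P,uv in [((-.075,.087,.091),g(56,73)),((-.075,.079,.091),g(71,180)),((-.075,.075,.094),g(64,250)),((-.076,.075,.094),g(64,250))]:
    print(P,uv,(proj('wrist',W(x0,P))[0]-uv).round(2))
w=ray('wrist',g(64,250),.094)[:2]-x0[:2]; c,s=np.cos(x0[2]),np.sin(x0[2]); print('corner in box',c*w[0]+s*w[1],-s*w[0]+c*w[1])
```

```text
(-0.075, 0.087, 0.091) [120.8  94.2] [ 0.3 -1.2]
(-0.075, 0.079, 0.091) [123.8 115.6] [0.86 0.14]
(-0.075, 0.075, 0.094) [122.4 129.6] [ 0.1  -2.44]
(-0.076, 0.075, 0.094) [122.4 129.6] [-2.6  -2.44]
corner in box -0.07518145956193283 0.07412648453787006
```

Call:
step_arm([
  {"tx":-0.6,"ty":5,"tz":0,"ax":0,"ay":-0.2,"az":0.4,"fingers":-1},
])

```text
clock: 13.4
tool_pos: [0.5158, 0.1771, 0.0742]
tool_rot: [-0.441, -0.552, -0.439, 0.555]
contact_force: [-11.1, 4.1, 3.5]
gripper_width: 0.0154
```

```bash
python3 rel.py; python3 shot.py b7; python3 shot.py b8; python3 rel.py
```

```text
cover in box mm: x -0.2 y -0.4 underside z 85.0 yaw err 0.09 tilt(deg) about x,y: y-axis slope -0.01 z-axis slope 0.32 F box -11.7 1.5 3.5 M [ 0.94  1.98 -0.21] w 0.0154 t 13.40
[0.5158 0.1771 0.0742] [0.5158 0.177  0.0742] yaw -13.09 tilt [-1.0e+00 -4.0e-04  5.8e-03] [-11.2   4.2   7. ] 0.015484990373961501
[0.5158 0.177  0.0742] [0.5158 0.1771 0.0742] yaw -13.08 tilt [-1.0e+00 -3.0e-04  5.7e-03] [-11.2   3.6   6.2] 0.014989367153468148
cover in box mm: x -0.3 y -0.4 underside z 85.0 yaw err 0.10 tilt(deg) about x,y: y-axis slope -0.01 z-axis slope 0.33 F box -11.8 1.0 6.2 M [ 0.9   2.08 -0.15] w 0.0150 t 13.50
```

Call:
step_arm([
  {"tx":-0.2,"ty":5,"tz":-0.2,"ax":0.1,"ay":0.4,"az":0.7,"fingers":-1},
])

```text
clock: 13.6
tool_pos: [0.516, 0.1773, 0.0741]
tool_rot: [0.44, 0.555, 0.439, -0.553]
contact_force: [-11.2, 5.9, 9.7]
gripper_width: 0.0155
```

```bash
python3 rel.py; python3 shot.py b9; python3 shot.py b10; python3 rel.py
```

```text
cover in box mm: x -0.1 y -0.1 underside z 84.9 yaw err 0.08 tilt(deg) about x,y: y-axis slope 0.18 z-axis slope -0.12 F box -12.2 3.2 9.7 M [ 0.61  2.54 -0.12] w 0.0155 t 13.60
[0.516  0.1773 0.0741] [0.516  0.1773 0.0741] yaw -13.11 tilt [-1.      0.0034 -0.0028] [-10.3   5.6   6.1] 0.015176137770057763
[0.516  0.1773 0.0741] [0.5161 0.1773 0.0741] yaw -13.11 tilt [-1.      0.0034 -0.0026] [-10.9   4.1   6.5] 0.01501674263568533
cover in box mm: x -0.1 y -0.1 underside z 84.9 yaw err 0.07 tilt(deg) about x,y: y-axis slope 0.19 z-axis slope -0.15 F box -11.6 1.5 6.5 M [ 0.7   2.36 -0.08] w 0.0150 t 13.70
```

Level within 0.2°, within about 0.1 mm of home, with a steady push of about 12 N against the 7 N spring. I'm handing it in.

Run:
```python
from cell import arm
print(arm.close_job())
```

```text
the job is handed in; nothing more can be done
None
```

The cover is home under the lip and the gripper is still holding it pressed against the wall. I handed the job in at about 13.7 s.

I laid the brown cover level on the rim between the strips, about 5 mm clear of the lip. I then slid it under the lip until it stopped moving, with the orange catch showing at the back of the wall.

**Last checks:**
- **Position:** by tool pose the cover is about 0.1 mm short of home along the box, 0.1 mm off sideways, with its underside at 84.9 mm. The front corner measured in the wrist picture, taken two small push corrections before handing in, was flush to about 0.2 mm.
- **Level:** within 0.2°, with a yaw error under 0.1°.
- **Push:** steady at about 12 N towards the wall and 6–10 N upward on the tool, with the grip closed on the handle at 15 mm. An earlier push of about 17 N gave no further travel, so I took it as being against the wall.

**What disagreed or went wrong:**
- **Fingertips:** they sit about 38 mm further back than the interface text says. My first grasp closed on nothing above the handle. I then touched the handle top to measure the real tip position, which gave a brief 26 N reading, and gripped again.
- **Tilt:** the cover tilted while I was pushing it home, by up to about 1.2°, and I levelled it again.
- **Sideways reading:** the front corner read about 1 mm off sideways in the wrist picture (74.1 instead of 75 mm), against 0.3 mm by tool pose at that moment.

I never touched any of the other tools or timber.

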